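Lay out the delicatessen counter display

ROBOT

A 6-joint arm with a two-finger parallel gripper is mounted at the origin on the work surface. World frame = base frame: x ahead of the robot, y to its left, z up, the work surface at z = 0. Lengths are in m, angles in rad, forces in N, time in s.
With the tool pointing down it reaches from about 0.35 to 0.775 m from the base axis. Payload 5.5 kg.
Tool frame: the origin (TCP) lies at the very end of the fingers, on their centre line; the grasp point (between the pads) lies 19 mm behind it; x points along the fingers, z is the direction in which the jaws open and shut, and the axes are right-handed (so a half turn about x gives the same grasp; the last joint's range is limited). The gripper opens to 85 mm and grips with 20 to 120 N. Pads are 22 mm wide; open, the fingers measure 114 mm over their backs; the gripper's body (76 mm by 85 mm) begins 54 mm behind the grasp point. The pads swing forward as they close: fully open they stand 13 mm farther back than shut.
Start: joints at [1.113, 0.313, 0.046, 1.304, 0, 1.431], TCP at [0.18, 0.546, 0.231] pointing down, gripper open.
Joint ranges: [-2.76, 2.76], [-0.86, 1.69], [-1.03, 1.26], [-2.2, 2.34], [-1.47, 1.5], [-3.14, 3.14]. Speed limits (rad/s): [2.57, 2.57, 3.14, 3.14, 3.14, 3.14].

INTERFACE

Orientations are given as a unit quaternion [w, x, y, z].
In Python, from station import bot, get_image, job gives the robot as it stands.
- The arm moves only by the tool apply_moves, never from a script. Its argument "deltas" is one flat list of numbers, 5 for each row, row after row: the shift along the tool's x, y, z in cm, then the turn about the tool's x in degrees, then the opening, from -1 (shut) to 1 (fully open), so that 0 is half open. In form: [dx, dy, dz, turn, gripper, dx, dy, dz, turn, gripper, ...]. A call has 1 to 8 rows; each row is the pose to reach, as a shift and turn from the pose commanded when the call began, along the tool's axes at that moment; what a row does not reach only later rows make up. A row lasts 1/12 s, in which the tool goes at most 41.7 mm and 7.16 degrees, less where a joint would pass 70% of its speed; a pose out of reach is approached as far as the arm can. A call with a gripper value outside its range is refused whole. The fingers move at their own pace and stop on an object; "newtons" is the grip in N (left out, the last holds). Time passes only in rows, so rows that repeat a pose let the fingers close. It gives the time, the measured TCP pose, the force and the opening at its end, in the units of the state.
- bot.state(): the state, without advancing time (a new reading comes with each control period).
- get_image(name): name is "scene" or "top" or "wrist"; returns a dict with "image" (400x640x3 uint8, red, green, blue), "K" (3x3 intrinsics, pixels), "T" (4x4, takes a point from camera to world coordinates). Camera axes: x right, y down, z forward; pixel columns grow to the right and rows downward; lengths in m; the calibration is good to about 2 mm. A picture is of the moment at which its call begins. There is no depth.
- job.finish_job(): hands the job in, once; it reports no verdict.
The state is a dict: "t": time; "joints": joint angles; "dq": joint speeds; "joint_torque": joint torques, N m; "ee_pos": TCP position; "orientation": TCP orientation; "wrist_force": force on the tool from outside, world axes, zero at the start; "torque": the same for the moment, N m; "width": opening from 0.0 (shut) to 1.0 (fully open).
Only numpy, scipy, OpenCV 4.12 (cv2) and the standard library are available. Lean on these libraries where they do the work, as an engineer would, in place of code of your own. Each camera call takes 0.05 s, during which the arm holds its last target.

TASK

Lay out the display on the wooden plank, left and right as seen from the robot. Slide the slate divider down into the slots of the two posts until it is fully home; left of it stand the tall jar on the back paper round and the short jar on the round directly in front of it; right of it stand the round cheese on the front round, before the ramekin, with the tin centred on top of the cheese. Centre each on its round, upright; never lay a jar over, and leave the ramekin and the block of cheese where they are.

Things in the scene. Friction and masses are not known exactly. Their poses are not given: they have to be found in the camera images.
- plank: Fixed wooden plank, 200 deep (x), 310 wide (y), 18 mm thick, turned up to 0.18 rad. Origin: centre of its underside; x points to the back (away from the robot), y to the left, z up. On its top four white paper rounds, 72 mm across, under 1 mm thick, centred at x = +57 (back) or -57 (front), y = +85 (left) or -85 mm (right). On its middle line stand two slotted posts.
- slots (a point): Point on the plank's top (18 mm up) midway between the two dark wooden posts; axes as the plank's. Posts 45 mm high, 26 wide in y, at 47 to 65 mm in front of and behind this point. Each has an upright slot, open above and towards the middle, 12 mm wide; slot bottoms 114 mm apart. The slate goes in with its length along x, and is home when it rests on the plank, its centre 37.5 mm above this point.
- slate_center (a point): Centre of the loose dark grey slate divider, a stiff plate 110 long (its x), 8 thick (its y), 75 mm high (its z, up), 0.17 kg; the lowest 8 mm are only 106 long and 4.5 thick. At the start it stands on edge in a fixed light wooden rest (50 by 110, 26 mm high, slot 10 wide, 20 deep) on the grey tray, its length roughly left-right, the top 55 mm free above the rest.
- tall_jar_center (a point): Centre (49 mm above its underside) of the tall narrow jar: round, 54 mm diameter, 98 mm high, amber, paper label, steel lid (50 mm diameter, top 16 mm); sides straight up to 73 mm. About 0.3 kg, loose, on the tray; its z axis is up when it stands upright.
- short_jar_center (a point): Centre (33 mm above its underside) of the short wide jar: round, 62 mm diameter, 66 mm high, amber, paper label, steel lid (58 mm diameter, top 16 mm); sides straight up to 45 mm. About 0.24 kg, loose, on the tray; its z axis is up when it stands upright.
- cheese_center (a point): Centre (23 mm above its underside) of the small round whole cheese, cream-coloured rind, 64 mm diameter, 46 mm high, flat top. About 0.15 kg, loose, on the tray; its z axis is up when it stands upright.
- tin_center (a point): Centre (17 mm above its underside) of the small flat round metal tin, 50 mm diameter, 34 mm high. About 0.11 kg, loose, on the tray; its z axis is up when it stands upright.
- ramekin_center (a point): Centre (18 mm above its underside) of the white ceramic ramekin, 64 mm diameter, 36 mm high, standing loose on the plank's right back paper round. It is to stay there.
- block_center (a point): Centre (18 mm above its underside) of the rectangular block of cheese with a brown rind on one side, 70 (its x) by 42 by 36 mm, loose on the tray among the things. It is to stay there. The tray, grey and fixed, 260 by 360 mm, floor 5 mm and rim 16 mm above the counter, is on the side of the counter where the plank is not; what stands where on it varies.
Mind the look-alikes: they are no part of the job. What is shaped like the part that bears cheese_center but purple or red is not meant.

How it is judged:
At the end, for the whole second after the job is handed in: Slate home in both slots (4 mm in height); tall jar on left back round, short jar on left front, cheese on right front, each within 15 mm of the centre in x and y and upright (0.1 rad); tin upright on the cheese within 14 mm; all at rest; ramekin and block within 30 mm of their start (x of tall_jar_center in the frame of plank between 0.042 and 0.072 m and y of tall_jar_center in the frame of plank between 0.07 and 0.1 m and z of tall_jar_center in the frame of plank between 0.061 and 0.073 m and angle between each of tall_jar_center, short_jar_center, cheese_center, tin_center, slate_center's own z axis and vertical below 0.1 rad and x of short_jar_center in the frame of plank between -0.072 and -0.042 m and y of short_jar_center in the frame of plank between 0.07 and 0.1 m and z of short_jar_center in the frame of plank between 0.045 and 0.057 m and x of cheese_center in the frame of plank between -0.072 and -0.042 m and y of cheese_center in the frame of plank between -0.1 and -0.07 m and z of cheese_center in the frame of plank between 0.035 and 0.047 m and horizontal distance between tin_center and cheese_center below 0.014 m and z of tin_center in the frame of plank between 0.075 and 0.087 m and z of slate_center in the frame of plank between 0.0515 and 0.0595 m and x of slate_center in the frame of plank between -0.006 and 0.006 m and y of slate_center in the frame of plank between -0.005 and 0.005 m and angle between the x axis of slate_center and the x axis of plank, either way round below 0.08 rad and linear speed of each of slate, tall_jar, short_jar, cheese, tin below 0.02 m/s and distance of each of ramekin_center, block_center from where it was at the start of the episode below 0.03 m); the robot touches nothing.
It fails at once if a jar was laid over (tilted more than 0.9 rad) (angle between any of tall_jar_center, short_jar_center's own z axis and vertical above 0.9 rad).
It fails at once if the ramekin or the block of cheese was pushed away by more than 40 mm (distance of any of ramekin_center, block_center from where it was at the start of the episode above 0.04 m).
It also fails if it takes over 136 s, if anything falls off the work surface, if the arm or the gripper's body presses on something with over 40 N, if the wrist force passes 120 N, or if a joint passes its speed limit or range.

## Working session

There is one attempt and no reset: what is moved stays moved. The work goes in short steps, Python scripts to look and compute and a tool call to move; the robot and the scene stay as the last step left them, time stands still between calls to the robot, and variables do not carry over. Pictures are saved under pics/ and viewed, and the job is handed in when it is done.

Besides the shell and the picture viewer there is one more tool, called as name(argument=value, ...) on one line, values as JSON. apply_moves: Moves the arm, as the interface text tells. Its arguments: {"type":"object","properties":{"deltas":{"type":"array","items":{"type":"number"}},"newtons":{"type":"number"}},"required":["deltas"]}

```bash
ls; mkdir -p pics; python3 - <<'E'
from station import bot, get_image, job
import cv2, numpy as np
print(bot.state())
for n in ["scene","top","wrist"]:
    d=get_image(n); cv2.imwrite(f"pics/{n}0.png",d["image"][:,:,::-1]); print(n,d["K"].tolist(),np.round(d["T"],4).tolist())
E
```

```text
pics
{'t': 0.0, 'joints': array([ 1.11342810e+00,  3.14012964e-01,  4.49768112e-02,  1.30359145e+00,
       -4.34457483e-05,  1.43119996e+00]), 'dq': array([ 0.00036007,  0.00073301, -0.0006525 ,  0.00031318,  0.00035174,
        0.00033179]), 'joint_torque': array([-3.53822670e-04, -4.80627394e+01,  2.98533189e+01,  1.93248794e-02,
       -1.38367268e-04, -8.68980322e-06]), 'ee_pos': array([0.17945134, 0.54574329, 0.23040083]), 'orientation': array([ 0.57224595, -0.4149093 ,  0.57337599,  0.41427626]), 'wrist_force': array([0.21612127, 0.93953761, 0.94978904]), 'torque': array([-0.04299089, -0.0181623 , -0.01440042]), 'width': 1.000143051251224}
scene [[402.4624333965495, 0.0, 317.9798052009768], [0.0, 402.4624333965495, 202.36371720601022], [0.0, 0.0, 1.0]] [[-0.5497, 0.6862, -0.4765, 0.9124], [0.8354, 0.4485, -0.3178, 0.3101], [-0.0044, -0.5728, -0.8197, 0.8302], [0.0, 0.0, 0.0, 1.0]]
top [[480.12696665105153, 0.0, 309.87700306636236], [0.0, 480.12696665105153, 198.65231301499705], [0.0, 0.0, 1.0]] [[0.0259, -0.993, 0.1155, 0.3379], [-0.9996, -0.0243, 0.0152, -0.0023], [-0.0123, -0.1158, -0.9932, 1.2741], [0.0, 0.0, 0.0, 1.0]]
wrist [[348.56529499502636, 0.0, 323.0552520887818], [0.0, 348.56529499502636, 201.16443409490205], [0.0, 0.0, 1.0]] [[0.3122, 0.9091, 0.276, 0.1102], [0.95, -0.2979, -0.0934, 0.5706], [-0.0027, 0.2913, -0.9566, 0.3732], [0.0, 0.0, 0.0, 1.0]]
```

View pics/scene0.png

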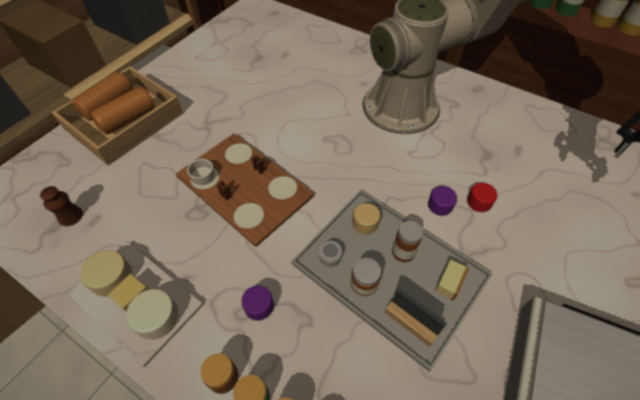

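View pics/top0.png

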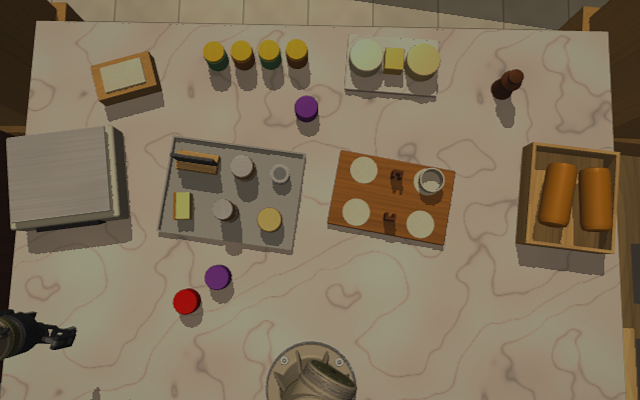

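View pics/wrist0.png

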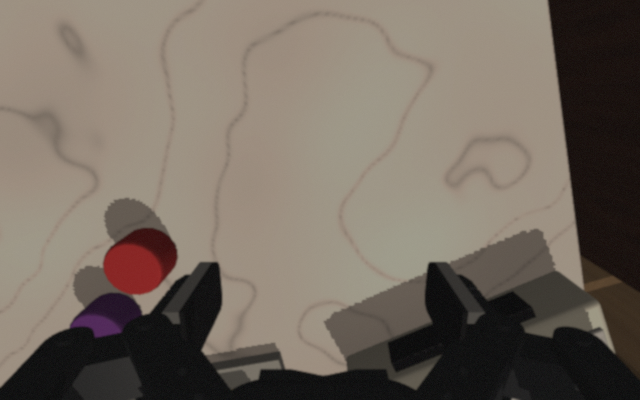

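The scene shows the tray with two steel-lidded jars at scene pixels (407,240) and (366,275), the cheese at (366,217), the tin at (330,252), the block at (453,280) and the slate at (418,308). The plank with its posts is at about (245,188). Next I'll enlarge the crops.

```bash
cat > h.py <<'E'
import cv2, numpy as np
from station import bot, get_image, job
def ray(d,u,v):
    r=np.linalg.inv(d["K"])@np.array([u,v,1.]); T=np.array(d["T"]); return T[:3,3],T[:3,:3]@r
def onz(d,u,v,z):
    o,r=ray(d,u,v); return o+r*(z-o[2])/r[2]
def proj(d,p):
    T=np.array(d["T"]); q=T[:3,:3].T@(np.array(p)-T[:3,3]); k=d["K"]@q; return k[:2]/k[2]
def crop(d,u0,v0,u1,v1,s,name):
    im=cv2.resize(d["image"][v0:v1,u0:u1,::-1],None,fx=s,fy=s,interpolation=cv2.INTER_CUBIC); cv2.imwrite("pics/"+name,im)
E
python3 - <<'E'
from h import *
d=get_image("top"); np.save("top.npy",d,allow_pickle=True)
crop(d,150,130,310,260,5,"topA.png"); crop(d,320,140,460,255,5,"topB.png")
d=get_image("scene"); np.save("scene.npy",d,allow_pickle=True)
crop(d,285,185,495,370,3.8,"scA.png")
crop(d,170,130,320,245,5,"scB.png")
E
```

```text
(no output)
```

View pics/topA.png

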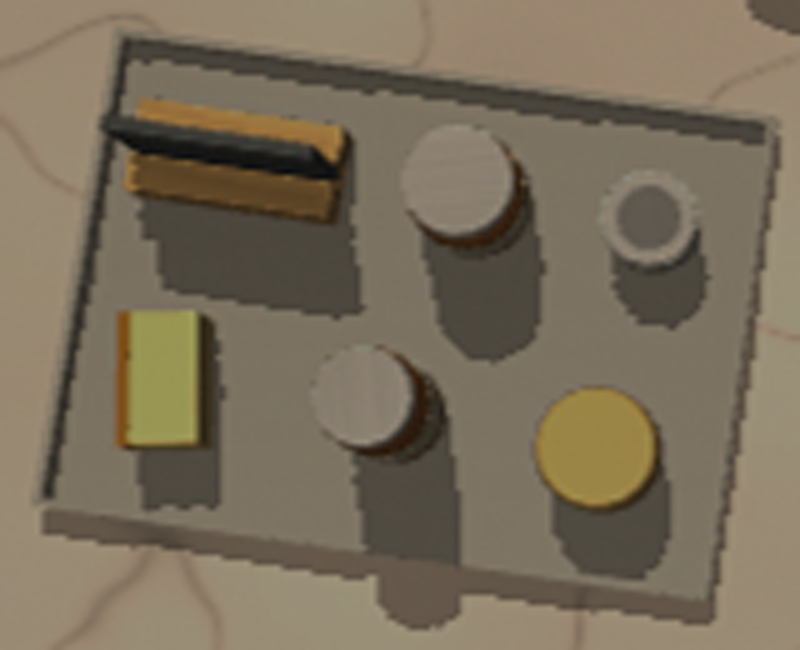

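View pics/topB.png

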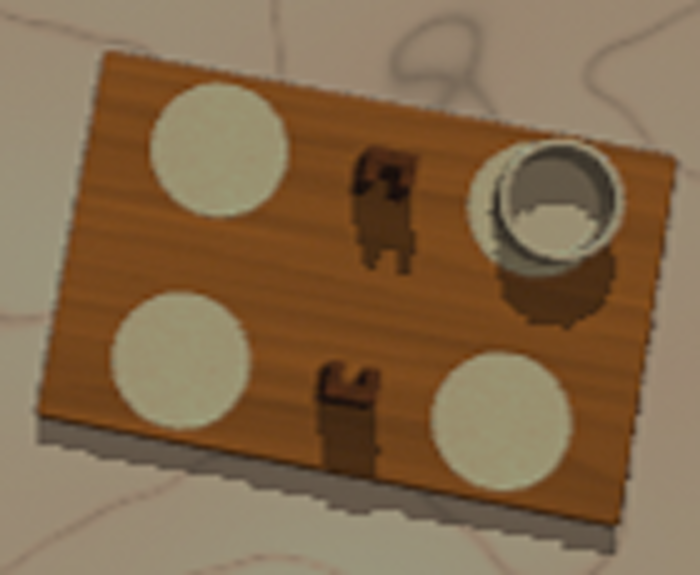

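View pics/scA.png

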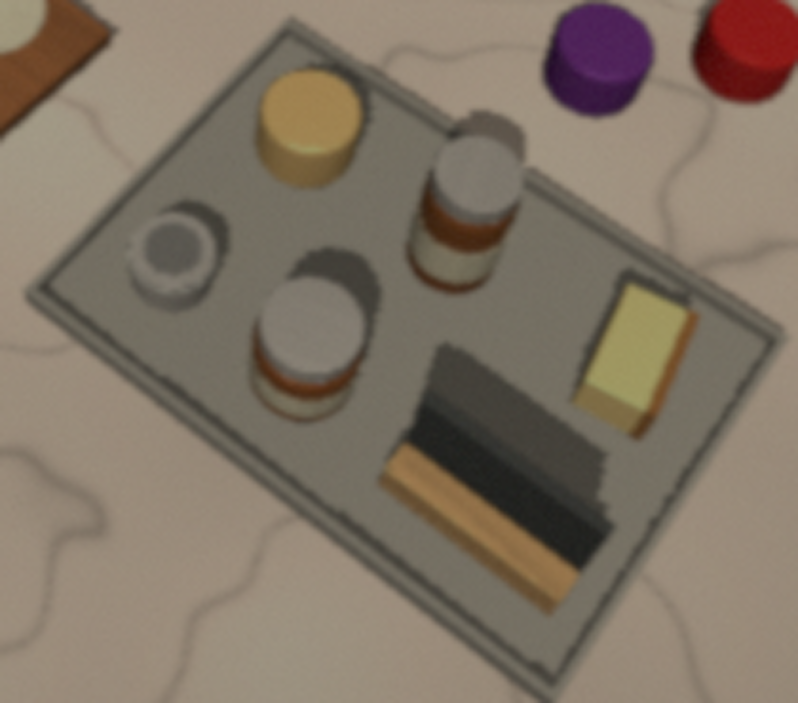

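View pics/scB.png

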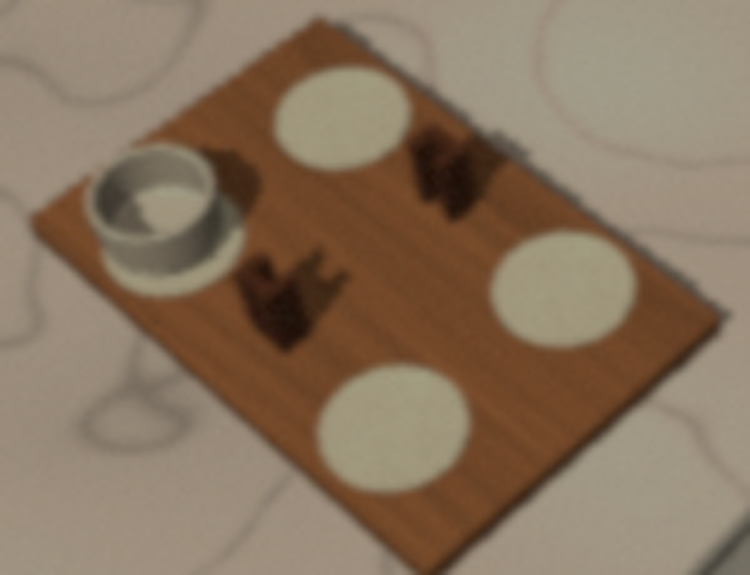

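The crops settle which is which. Purple and red cylinders at top (306,108), (217,277) and (186,301) are the look-alikes. The meant cheese is the cream one on the tray at (269,220). The tall narrow jar is at top (223,210), the short wide jar at (242,167), the tin at (280,174) and the slate at (195,160). Next I'll measure in both views.

```bash
python3 - <<'E'
from h import *
t=np.load("top.npy",allow_pickle=True).item(); s=np.load("scene.npy",allow_pickle=True).item()
A=lambda x,y:((x+.5)/5-.5+150,(y+.5)/5-.5+130)
S=lambda x,y:((x+.5)/3.8-.5+285,(y+.5)/3.8-.5+185)
for n,a,b,z in [("tall",(364,396),(478,178),.103),("short",(460,181),(312,327),.071),("cheese",(597,447),(312,112),.051),("tin",(650,217),(174,247),.039)]:
    print(n,np.round(onz(t,*A(*a),z),4)[:2],np.round(onz(s,*S(*b),z),4)[:2])
for p in [(105,117),(105,127),(300,150),(338,170)]: print("slate",np.round(onz(t,*A(*p),.086),4)[:2])
for p in [(415,432),(432,407),(583,570),(612,525)]: print("slate sc",np.round(onz(s,*S(*p),.031 if p in[(415,432),(583,570)] else .086),4)[:2])
# rounds by mask
def rounds(d,roi,z=.0185):
    u0,v0,u1,v1=roi; im=d["image"][v0:v1,u0:u1]; hsv=cv2.cvtColor(im,cv2.COLOR_RGB2HSV)
    m=((hsv[...,1]<90)&(hsv[...,2]>130)).astype(np.uint8)
    n,l,st,c=cv2.connectedComponentsWithStats(m)
    for i in range(1,n):
        if 200<st[i,4]<1500: 
            print(st[i],np.round(onz(d,c[i,0]+u0,c[i,1]+v0,z),4)[:2])
print("top");rounds(t,(320,140,460,255)); print("scene");rounds(s,(170,130,320,245))
hs=cv2.cvtColor(t["image"],cv2.COLOR_RGB2HSV); print(hs[170,364],hs[200,380],hs[150,330],hs[212,355])
E
```

```text
tall [0.4437 0.2296] [0.4459 0.2312]
short [0.5577 0.1921] [0.5594 0.1938]
cheese [0.4252 0.1194] [0.4255 0.1206]
tin [0.5469 0.0972] [0.5442 0.0966]
slate [0.5836 0.3709]
slate [0.5784 0.3706]
slate [0.569  0.2712]
slate [0.5592 0.2515]
slate sc [0.5646 0.2654]
slate sc [0.5718 0.2696]
slate sc [0.5838 0.3725]
slate sc [0.5783 0.3711]
top
[ 30  17  27  26 550] [ 0.565  -0.1224]
[ 94  28  31  24 285] [ 0.5365 -0.2905]
[ 23  59  27  27 562] [ 0.4525 -0.1038]
[ 87  71  27  27 576] [ 0.4247 -0.2715]
scene
[ 55  14  27  20 425] [ 0.4235 -0.2737]
[ 98  46  29  23 514] [ 0.4513 -0.1058]
[ 64  73  30  25 589] [ 0.564  -0.1244]
[ 25  67 153] [ 14 193 120] [ 17  63 154] [ 25  67 153]
```

Both views agree to about 2 mm. The plank centre is about (0.494,-0.198) and its yaw is about -0.164. I'll add a delta helper and hover over the slate for a close look.

```bash
cat >> h.py <<'E'
from scipy.spatial.transform import Rotation as Ro
def pose():
    s=bot.state(); w,x,y,z=s["orientation"]; R=Ro.from_quat([x,y,z,w]).as_matrix(); return s,np.array(s["ee_pos"]),R
def go(x,y,z,phi=None):
    s,p,R=pose(); d=R.T@(np.array([x,y,z])-p)*100; ph=np.arctan2(R[1,2],R[0,2])
    tn=0 if phi is None else -np.degrees((phi-ph+np.pi)%(2*np.pi)-np.pi)
    print("t %.2f p %s phi %.3f axis %s w %.3f F %s j6 %.2f | delta cm %s turn %.1f"%(s["t"],np.round(p,4),ph,np.round(R[:,0],3),s["width"],np.round(s["wrist_force"],1),s["joints"][5],np.round(d,2),tn))
def snap(n,name,s=1.25):
    d=get_image(n); np.save(name+".npy",d,allow_pickle=True); cv2.imwrite("pics/"+name+".png",cv2.resize(d["image"][:,:,::-1],None,fx=s,fy=s)); return d
PC=np.array([.4943,-.198]);TH=-.164
def pl(x,y):
    c,s_=np.cos(TH),np.sin(TH); return PC+np.array([c*x-s_*y,s_*x+c*y])
E
python3 -c "
from h import *
go(.572,.317,.24,-.1); print(pl(.057,.085),pl(-.057,.085),pl(-.057,-.085))"
```

```text
t 0.25 p [0.1795 0.546  0.2309] phi 1.253 axis [-0.    -0.001 -1.   ] w 1.001 F [-0.   0.  -0.2] j6 1.43 | delta cm [ -0.91 -44.44  -9.49] turn 77.5
[ 0.56441278 -0.12344667] [ 0.45194242 -0.10483437] [ 0.42418722 -0.27255333]
```

apply_moves(deltas=[-0.9, -4, -0.9, 7, 1, -0.9, -8, -1.7, 14, 1, -0.9, -12, -2.6, 21, 1, -0.9, -16, -3.4, 28, 1, -0.9, -20, -4.3, 35, 1, -0.9, -24, -5.1, 42, 1, -0.9, -28, -6, 49, 1, -0.9, -32, -6.8, 56, 1])

```text
t: 0.92
ee_pos: [0.4638, 0.3803, 0.2403]
orientation: [0.701, -0.095, 0.701, 0.095]
wrist_force: [-0.4, -0.1, 0.2]
width: 1.001
```

```bash
python3 -c "
from h import *
go(.572,.317,.24,-.1)"
```

```text
t 0.92 p [0.4638 0.3803 0.2403] phi 0.270 axis [ 0.  0. -1.] w 1.001 F [-0.4 -0.1  0.2] j6 1.85 | delta cm [ 0.03 -8.98  8.74] turn 21.2
```

apply_moves(deltas=[0, -3, 2.9, 7, 1, 0, -6, 5.8, 14, 1, 0, -9, 8.8, 21, 1, 0, -9, 8.8, 21, 1, 0, -9, 8.8, 21, 1])

```text
t: 1.33
ee_pos: [0.5735, 0.317, 0.239]
orientation: [0.706, 0.033, 0.707, -0.034]
wrist_force: [0.1, -0.2, 0.2]
width: 1.004
```

```bash
python3 -c "
from h import *
snap('wrist','w1');go(.572,.317,.24,-.1)"
```

```text
t 1.38 p [0.572  0.3182 0.2394] phi -0.092 axis [-0.002 -0.    -1.   ] w 0.999 F [-1.1 -0.  -0.5] j6 2.05 | delta cm [-0.06 -0.11  0.01] turn 0.5
```

View pics/w1.png

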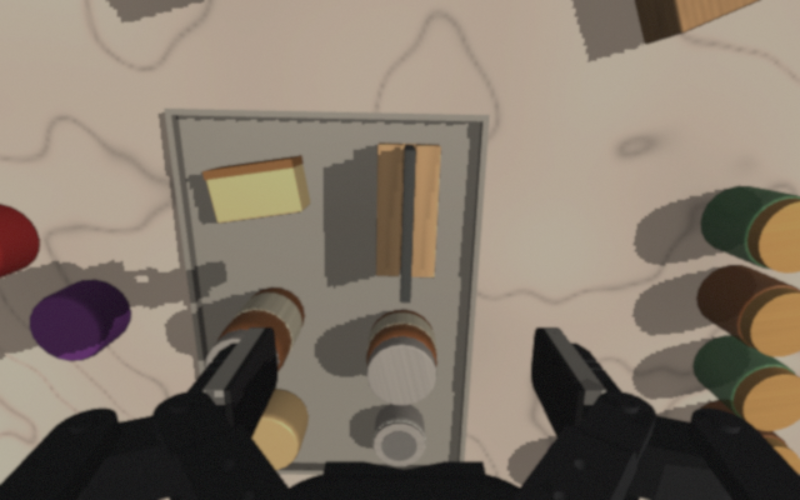

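The wrist view shows the slate's dark top edge from about (410,147) to (406,300) in the 1.25x picture, running along the view's vertical in its wooden rest. Measuring it by mask.

```bash
python3 - <<'E'
from h import *
d=np.load("w1.npy",allow_pickle=True).item(); crop(d,290,100,370,260,5,"w1c.png")
g=d["image"].max(2).astype(int); hsv=cv2.cvtColor(d["image"],cv2.COLOR_RGB2HSV)
print(g[180,300:350])
m=np.zeros(g.shape,np.uint8); m[112:245,310:345]=(g[112:245,310:345]<65)
n,l,st,c=cv2.connectedComponentsWithStats(m); i=1+np.argmax(st[1:,4]); print(st[i],c[i])
for v in (120,125,140,160,180,200,220,235,239):
    u=np.where(l[v]==i)[0]
    if len(u): print(v,u.min(),u.max(),np.round(onz(d,u.min()-.5,v,.086),4),np.round(onz(d,u.max()+.5,v,.086),4))
E
```

```text
[ 80  89 100 103 104 105 103 104 102 102 101 102 104 105 107 106 108 108
 110 107  97  79  65  68  68  68  69  68  69  77 104 140 163 169 169 171
 170 168 166 164 167 169 172 174 177 177 176 177 174 156]
[324 116   8   7  35] [326.97142857 118.94285714]
120 324 331 [0.5799 0.3723 0.086 ] [0.5865 0.3716 0.086 ]
```

View pics/w1c.png

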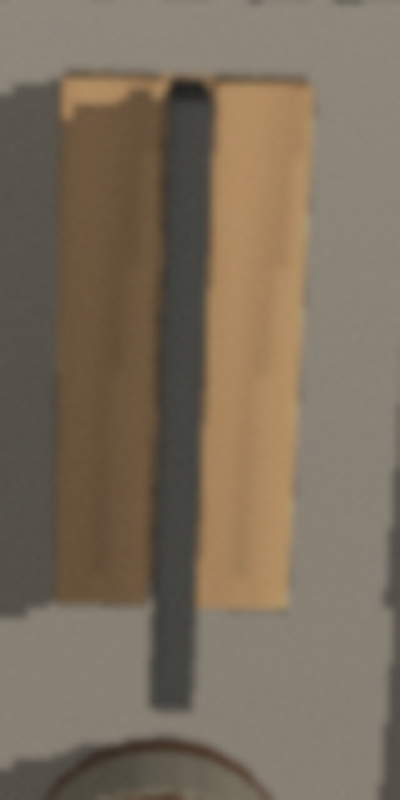

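```bash
python3 - <<'E'
from h import *
d=np.load("w1.npy",allow_pickle=True).item()
f=lambda x,y:onz(d,(x+.5)/5-.5+290,(y+.5)/5-.5+100,.086)
P=[f(165,102),f(211,102),f(150,708),f(191,708)]
for p in P: print(np.round(p,4))
a=(P[0]+P[1])/2;b=(P[2]+P[3])/2;print("len",np.linalg.norm(a-b),"mid",(a+b)/2,"ang of length-normal phi",np.arctan2(*(a-b)[[1,0]])-np.pi/2, np.linalg.norm(P[0]-P[1]))
E
```

```text
[0.5791 0.3723 0.086 ]
[0.5867 0.3716 0.086 ]
[0.5661 0.2642 0.086 ]
[0.5736 0.2635 0.086 ]
len 0.10886383862024036 mid [0.57638797 0.31793708 0.086     ] ang of length-normal phi -0.12019808628674 0.0076186916418636815
```

```bash
python3 -c "
from h import *
go(.5764,.3179,.051,-.12)"
```

```text
t 1.38 p [0.572  0.3182 0.2394] phi -0.092 axis [-0.002 -0.    -1.   ] w 0.999 F [-1.1 -0.  -0.5] j6 2.05 | delta cm [18.84  0.02  0.47] turn 1.6
```

apply_moves(deltas=[2, 0, 0.3, 1.5, 0, 5, 0, 0.45, 1.5, -0.2, 8, 0, 0.45, 1.5, -0.2, 11, 0, 0.45, 1.5, -0.2, 11, 0, 0.45, 1.5, -0.2, 11, 0, 0.45, 1.5, -0.2])

```text
t: 1.88
ee_pos: [0.5733, 0.3191, 0.1292]
orientation: [0.704, 0.04, 0.707, -0.041]
wrist_force: [0.2, 0.4, 1.0]
width: 0.401
```

```bash
python3 -c "
from h import *
snap('wrist','w2');go(.5764,.3179,.051,-.12)"
```

```text
t 1.93 p [0.5751 0.3196 0.1314] phi -0.115 axis [-0.  0. -1.] w 0.401 F [1.  0.1 0.5] j6 2.07 | delta cm [ 8.04 -0.16  0.15] turn 0.3
```

View pics/w2.png

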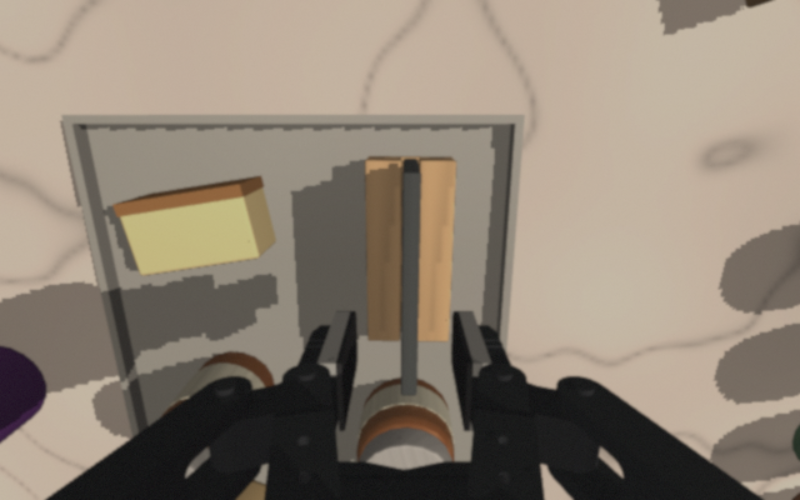

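The slate's edge at x≈410 lies between the fingertips (about 345 and 465). Descend and grip.

apply_moves(deltas=[2.5, -0.1, 0.15, 0, -0.2, 5, -0.15, 0.15, 0, -0.2, 7, -0.15, 0.15, 0, -0.2, 8, -0.15, 0.15, 0, -0.2, 8, -0.15, 0.15, 0, -0.2])

```text
t: 2.35
ee_pos: [0.5769, 0.3172, 0.0501]
orientation: [0.706, 0.041, 0.706, -0.041]
wrist_force: [-1.0, -0.0, -0.1]
width: 0.398
```

apply_moves(deltas=[0, 0, 0, 0, -0.6, 0, 0, 0, 0, -1, 0, 0, 0, 0, -1, 0, 0, 0, 0, -1, 0, 0, 0, 0, -1, 0, 0, 0, 0, -1], newtons=60)

```text
t: 2.85
ee_pos: [0.5773, 0.3179, 0.0529]
orientation: [0.706, 0.042, 0.706, -0.04]
wrist_force: [-5.2, 1.3, 6.3]
width: 0.086
```

```bash
python3 -c "
from h import *
go(.5764,.3179,.16,-.12)"
```

```text
t 2.85 p [0.5773 0.3179 0.0529] phi -0.117 axis [ 0.001  0.002 -1.   ] w 0.086 F [-5.2  1.3  6.3] j6 2.07 | delta cm [-1.071e+01  1.000e-02 -8.000e-02] turn 0.2
```

apply_moves(deltas=[-1, 0, 0, 0, -1, -3, 0, 0, 0, -1, -6, 0, 0, 0, -1, -9, 0, 0, 0, -1, -12, 0, 0, 0, -1, -14, 0, 0, 0, -1, -14, 0, 0, 0, -1])

```text
t: 3.43
ee_pos: [0.5806, 0.318, 0.1978]
orientation: [0.71, 0.043, 0.702, -0.04]
wrist_force: [0.8, 0.7, -2.0]
width: 0.084
```

```bash
python3 -c "
from h import *
print(pl(0,0));go(.4943,-.198,.19,1.407)"
```

```text
[ 0.4943 -0.198 ]
t 3.43 p [0.5806 0.318  0.1978] phi -0.117 axis [ 0.011  0.004 -1.   ] w 0.084 F [ 0.8  0.7 -2. ] j6 2.07 | delta cm [  0.48 -52.25  -2.54] turn -87.3
```

apply_moves(deltas=[0.5, -2.5, -0.1, -4, -1, 0.5, -6, -0.3, -10, -1, 0.5, -10, -0.5, -16.5, -1, 0.5, -14, -0.7, -23, -1, 0.5, -18, -0.9, -29.5, -1, 0.5, -22, -1.1, -36, -1, 0.5, -26, -1.3, -43, -1, 0.5, -30, -1.5, -50, -1])

```text
t: 4.1
ee_pos: [0.5276, 0.0239, 0.185]
orientation: [0.659, -0.257, 0.659, 0.257]
wrist_force: [-0.1, -0.0, -1.2]
width: 0.085
```

```bash
python3 -c "
from h import *
print(pl(0,0));go(.4943,-.198,.19,1.407)"
```

```text
[ 0.4943 -0.198 ]
t 4.10 p [0.5276 0.0239 0.185 ] phi 0.743 axis [ 0. -0. -1.] w 0.085 F [-0.1 -0.  -1.2] j6 0.72 | delta cm [ -0.49 -14.09 -17.47] turn -38.0
```

apply_moves(deltas=[-0.5, -3, -3.7, -7, -1, -0.5, -6, -7.4, -14, -1, -0.5, -8.5, -10.5, -21, -1, -0.5, -11, -13.5, -28, -1, -0.5, -13, -16, -34, -1, -0.5, -14.1, -17.4, -38, -1, -0.5, -14.1, -17.4, -38, -1, -0.5, -14.1, -17.4, -38, -1])

```text
t: 4.77
ee_pos: [0.4938, -0.1977, 0.1898]
orientation: [0.542, -0.454, 0.542, 0.454]
wrist_force: [0.6, 1.2, -2.3]
width: 0.086
```

```bash
python3 -c "
from h import *
snap('wrist','w3');snap('top','t3');snap('scene','s3')
go(.4943,-.198,.19,1.407)"
```

```text
t 4.92 p [ 0.4943 -0.1947  0.19  ] phi 1.401 axis [-0.001  0.001 -1.   ] w 0.084 F [-0.1 -0.1 -2.1] j6 -0.36 | delta cm [ 0.   -0.05 -0.33] turn -0.4
```

View pics/w3.png

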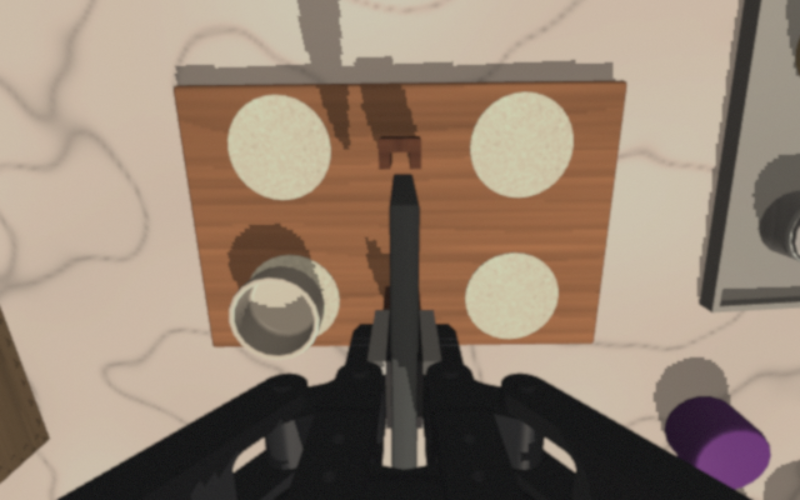

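View pics/s3.png

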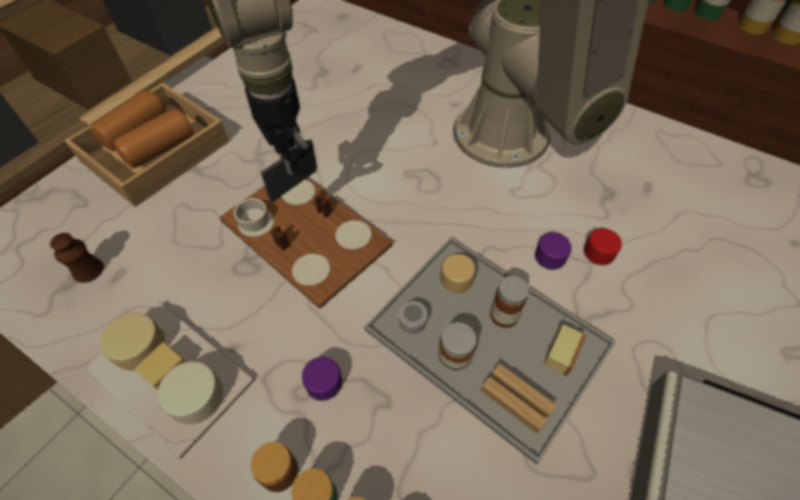

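The wrist view shows the slate held straight between the pads. The post slots are at (400,150) and (385,295), and all four rounds are visible. I'll re-measure the plank in this view.

```bash
python3 - <<'E'
from h import *
d=np.load("w3.npy",allow_pickle=True).item()
hsv=cv2.cvtColor(d["image"],cv2.COLOR_RGB2HSV)
m=np.zeros(hsv.shape[:2],np.uint8); m[65:280,150:490]=((hsv[...,1]<75)&(hsv[...,2]>120))[65:280,150:490]
n,l,st,c=cv2.connectedComponentsWithStats(m)
for i in range(1,n):
    if st[i,4]>800: 
        cn,_=cv2.findContours((l==i).astype(np.uint8),cv2.RETR_EXTERNAL,cv2.CHAIN_APPROX_NONE); e=cv2.fitEllipse(cn[0]); print(st[i],np.round(e[0],1),np.round(onz(d,*e[0],.0185),4)[:2])
crop(d,290,90,350,300,3.5,"w3c.png")
crop(d,290,100,350,180,9,"w3d.png")
E
```

```text
[ 376   74   83   84 5451] [417.  115.4] [ 0.4529 -0.1056]
[ 182   76   83   84 5433] [222.9 117.4] [ 0.425  -0.2735]
[ 150  148  129  132 4965] [201.2 231.7] [ 0.5259 -0.3218]
[ 368  160  122  120 1449] [484.  278.1] [ 0.6241 -0.0544]
[ 372  202   75   69 4000] [408.9 236.2] [ 0.5654 -0.1243]
```

View pics/w3d.png

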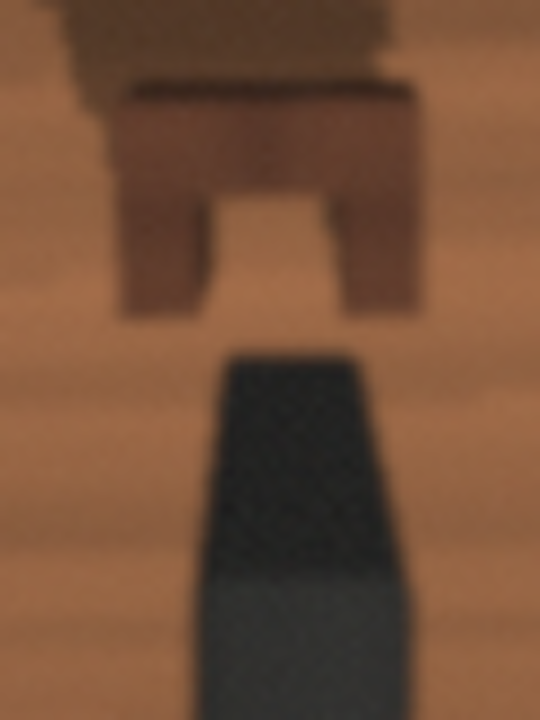

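```bash
python3 - <<'E'
from h import *
import h
d=np.load("w3.npy",allow_pickle=True).item()
f=lambda x,y,z:onz(d,(x+.5)/9-.5+290,(y+.5)/9-.5+100,z)
h.PC=np.array([.4951,-.1986])
def inpl(p): 
    q=p[:2]-h.PC; c,s=np.cos(TH),np.sin(TH); return np.round(1000*np.array([c*q[0]+s*q[1],-s*q[0]+c*q[1]]),1)
print("slate end top",[inpl(f(x,577,.224)) for x in (200,408)])
print("slate end bottom",[inpl(f(x,355,.149)) for x in (228,355)])
for y,a,b in [(90,130,415),(195,212,328),(318,205,343),(318,120,420)]:
    print(y,[[inpl(f(x,y,z)) for x in(a,b)] for z in(.063,.018)])
print(d["T"])
# cam slate far: rows
g=d["image"].max(2)
E
```

```text
slate end top [array([-54.1,  -0.8]), array([-54. ,   6.5])]
slate end bottom [array([-52.8,  -1.6]), array([-52.8,   5.8])]
90 [[array([-64.5, -11.6]), array([-64.3,  12.1])], [array([-62.8, -14. ]), array([-62.5,  13.6])]]
195 [[array([-55.9,  -4.9]), array([-55.8,   4.8])], [array([-52.8,  -6.3]), array([-52.7,   5.1])]]
318 [[array([-45.7,  -5.7]), array([-45.6,   6. ])], [array([-40.9,  -7.2]), array([-40.7,   6.5])]]
318 [[array([-45.8, -12.9]), array([-45.5,  12.5])], [array([-41. , -15.6]), array([-40.6,  14.1])]]
[[ 1.73765102e-01  9.42184650e-01  2.86520113e-01  4.21891162e-01]
 [ 9.84786636e-01 -1.65956824e-01 -5.15132360e-02 -1.83381049e-01]
 [-9.85012249e-04  2.91112381e-01 -9.56688357e-01  3.32573049e-01]
 [ 0.00000000e+00  0.00000000e+00  0.00000000e+00  1.00000000e+00]]
```

```bash
python3 - <<'E'
from h import *
d=get_image("wrist"); np.save("w4.npy",d,allow_pickle=True)
crop(d,280,90,360,330,2.5,"w4.png"); go(.4951,-.1986,.19,1.407)
d=get_image("top"); crop(d,330,140,470,255,5.5,"t4.png")
E
```

```text
t 4.97 p [ 0.4945 -0.1944  0.1901] phi 1.402 axis [-0.     0.001 -1.   ] w 0.081 F [-0.2 -0.1 -2.9] j6 -0.36 | delta cm [ 0.01 -0.13 -0.4 ] turn -0.3
```

View pics/t4.png

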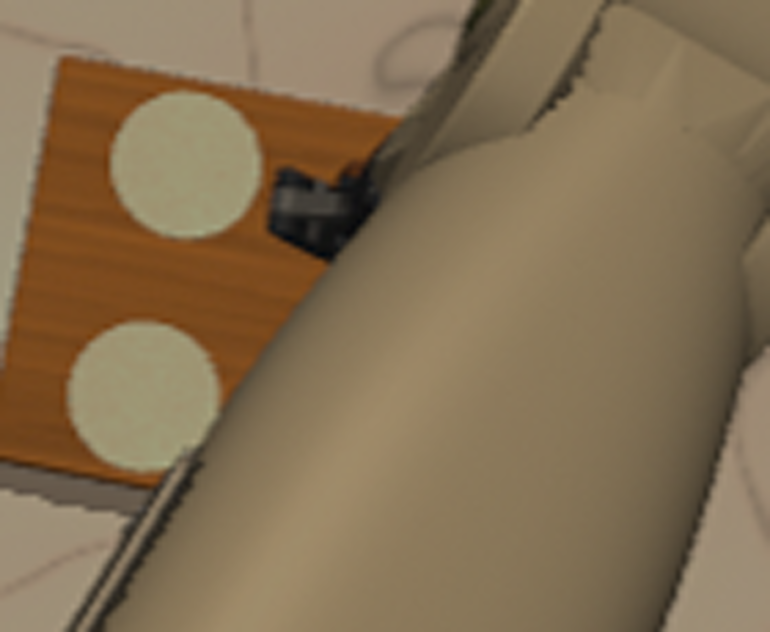

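The post edges in the wrist view match the model to about 1 mm. The slate's front end is right in x and needs about 3 mm toward -y. I'll shift it, lower it close above the posts and look again.

apply_moves(deltas=[2, 0, -0.1, -0.3, -1, 4, 0, -0.3, -0.3, -1, 6, 0, -0.3, -0.3, -1, 7.5, 0, -0.3, -0.3, -1, 7.5, 0, -0.3, -0.3, -1, 7.5, 0, -0.3, -0.3, -1])

```text
t: 5.52
ee_pos: [0.4936, -0.1971, 0.1148]
orientation: [0.539, -0.457, 0.539, 0.458]
wrist_force: [-0.2, 0.2, -2.1]
width: 0.081
```

```bash
python3 - <<'E'
from h import *
d=get_image("wrist"); np.save("w5.npy",d,allow_pickle=True)
crop(d,280,90,360,190,6,"w5.png"); go(.4951,-.1986,.057,1.407)
E
```

```text
t 5.57 p [ 0.4944 -0.1977  0.1158] phi 1.408 axis [ 0. -0. -1.] w 0.087 F [-0.8 -0.2 -1.8] j6 -0.37 | delta cm [ 5.88 -0.08 -0.07] turn 0.0
```

View pics/w5.png

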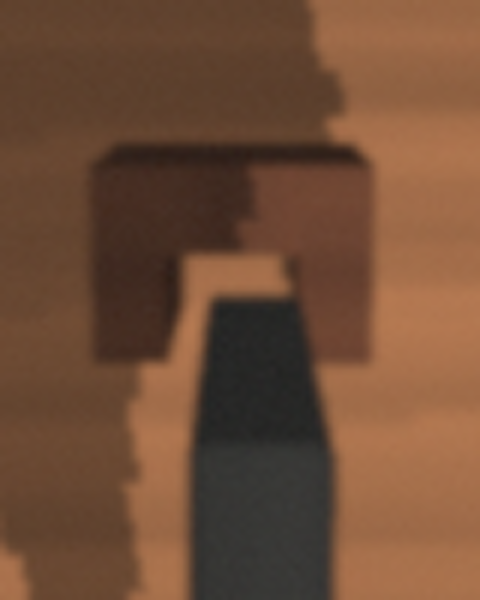

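```bash
python3 - <<'E'
from h import *
import h
d=np.load("w5.npy",allow_pickle=True).item()
f=lambda x,y,z:onz(d,(x+.5)/6-.5+280,(y+.5)/6-.5+90,z)
PC=np.array([.4951,-.1986])
def inpl(p): 
    q=p[:2]-PC; c,s=np.cos(TH),np.sin(TH); return np.round(1000*np.array([c*q[0]+s*q[1],-s*q[0]+c*q[1]]),1)
for n,y,a,b,z in [("end top",445,193,330,.150),("end low",297,212,295,.075),("end low8",297,212,295,.083),("post outer",165,93,373,.063),("slot in",255,183,283,.063),("tips",358,93,373,.063),("tips in",358,168,314,.063)]: print(n,[inpl(f(x,y,z)) for x in(a,b)])
E
```

```text
end top [array([-54.4,  -0.9]), array([-54.5,   6.2])]
end low [array([-53.2,  -1.6]), array([-53.2,   5.6])]
end low8 [array([-54.2,  -1.4]), array([-54.2,   5.4])]
post outer [array([-63.7, -12.6]), array([-63.7,  12.8])]
slot in [array([-55.6,  -4.5]), array([-55.6,   4.6])]
tips [array([-46.2, -13. ]), array([-46.2,  13.1])]
tips in [array([-46.2,  -6. ]), array([-46.2,   7.6])]
```

The slate is still about 2.2 mm left of the slot centre in the same view, and x is fine. I'll correct it and lower it in.

apply_moves(deltas=[0, 0, -0.22, 0, -1, 0.8, 0, -0.22, 0, -1, 1.6, 0, -0.22, 0, -1, 2.2, 0, -0.22, 0, -1, 2.8, 0, -0.22, 0, -1, 3.2, 0, -0.22, 0, -1, 3.4, 0, -0.22, 0, -1])

```text
t: 6.15
ee_pos: [0.4931, -0.2004, 0.0802]
orientation: [0.539, -0.457, 0.54, 0.458]
wrist_force: [-0.4, -0.9, -3.3]
width: 0.083
```

```bash
python3 - <<'E'
from h import *
d=get_image("wrist"); np.save("w6.npy",d,allow_pickle=True)
crop(d,270,80,370,190,6,"w6.png"); go(.4951,-.1986,.058,1.407)
E
```

```text
t 6.20 p [ 0.4931 -0.2004  0.0802] phi 1.406 axis [-0.001  0.001 -1.   ] w 0.086 F [-0.5  0.1 -2.5] j6 -0.37 | delta cm [ 2.22 -0.17  0.21] turn -0.1
```

View pics/w6.png

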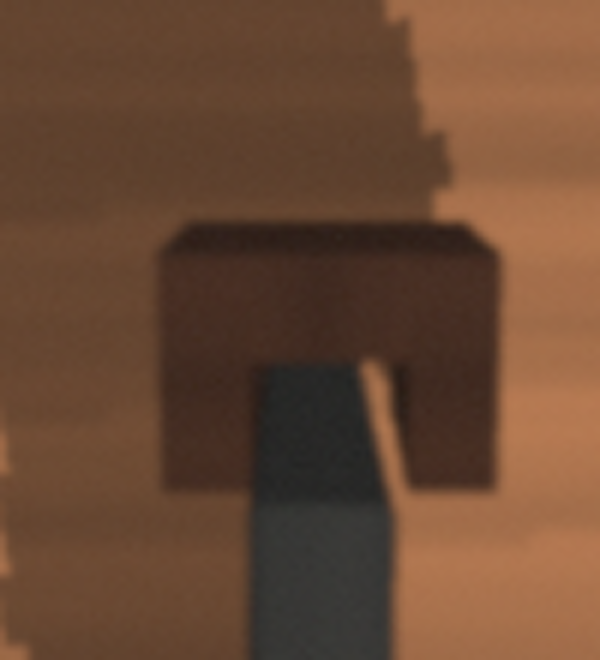

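The slate has entered the slots but sits about 1 mm right and 1 mm forward. I'll correct and continue down.

apply_moves(deltas=[0, -0.12, 0.12, 0, -1, 0.5, -0.12, 0.12, 0, -1, 1.0, -0.12, 0.12, 0, -1, 1.4, -0.12, 0.12, 0, -1, 1.8, -0.12, 0.12, 0, -1, 2.1, -0.12, 0.12, 0, -1, 2.15, -0.12, 0.12, 0, -1])

```text
t: 6.78
ee_pos: [0.4949, -0.2, 0.0598]
orientation: [0.539, -0.457, 0.54, 0.457]
wrist_force: [-3.1, -0.8, 5.6]
width: 0.087
```

```bash
python3 - <<'E'
from h import *
d=get_image("wrist"); np.save("w7.npy",d,allow_pickle=True)
crop(d,240,50,400,250,3,"w7.png"); go(.4951,-.1986,.058,1.407)
d=get_image("scene"); crop(d,150,110,340,260,4,"s7.png")
E
```

```text
t 6.83 p [ 0.495  -0.1999  0.0599] phi 1.406 axis [-0. -0. -1.] w 0.085 F [-0.3 -0.3 -0.2] j6 -0.37 | delta cm [0.19 0.01 0.13] turn -0.1
```

View pics/w7.png

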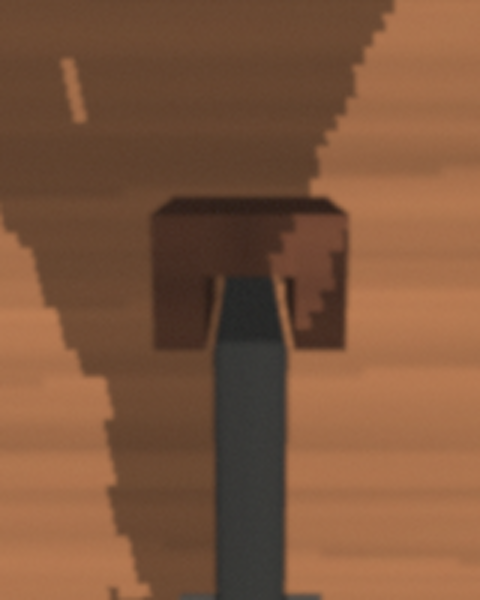

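View pics/s7.png

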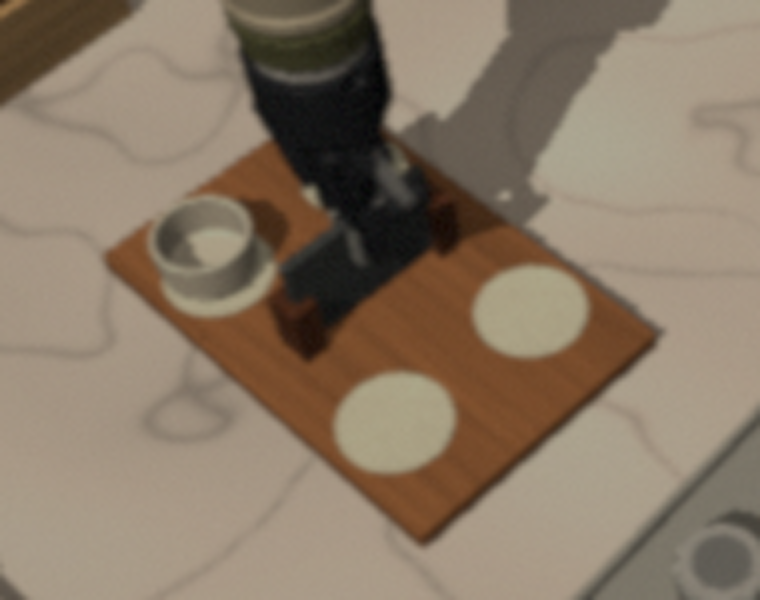

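The slate is in both slots, and the wrist force suggests it is touching the plank. I'll press down slightly, then release and lift.

apply_moves(deltas=[0.2, 0, 0, 0, -1, 0.35, 0, 0, 0, -1, 0.35, 0, 0, 0, -1])

```text
t: 7.13
ee_pos: [0.4951, -0.2, 0.0598]
orientation: [0.539, -0.458, 0.539, 0.456]
wrist_force: [-9.5, 2.8, 26.5]
width: 0.081
```

apply_moves(deltas=[0, 0, 0, 0, -0.6, -0.1, 0, 0, 0, -0.3, -0.1, 0, 0, 0, -0.3, -0.1, 0, 0, 0, -0.3, -3, 0, 0, 0, -0.3, -6, 0, 0, 0, -0.3, -10, 0, 0, 0, 0, -14, 0, 0, 0, 0.5])

```text
t: 7.8
ee_pos: [0.4942, -0.1992, 0.1966]
orientation: [0.539, -0.456, 0.54, 0.458]
wrist_force: [0.6, 0.1, -0.5]
width: 0.619
```

```bash
python3 - <<'E'
from h import *
go(.445,.2304,.20,1.4)
d=get_image("wrist"); np.save("w8.npy",d,allow_pickle=True)
crop(d,140,40,500,320,2.2,"w8.png")
E
```

```text
t 7.80 p [ 0.4942 -0.1992  0.1966] phi 1.406 axis [-0.002  0.002 -1.   ] w 0.619 F [ 0.6  0.1 -0.5] j6 -0.37 | delta cm [-0.26 11.9  41.57] turn 0.4
```

View pics/w8.png

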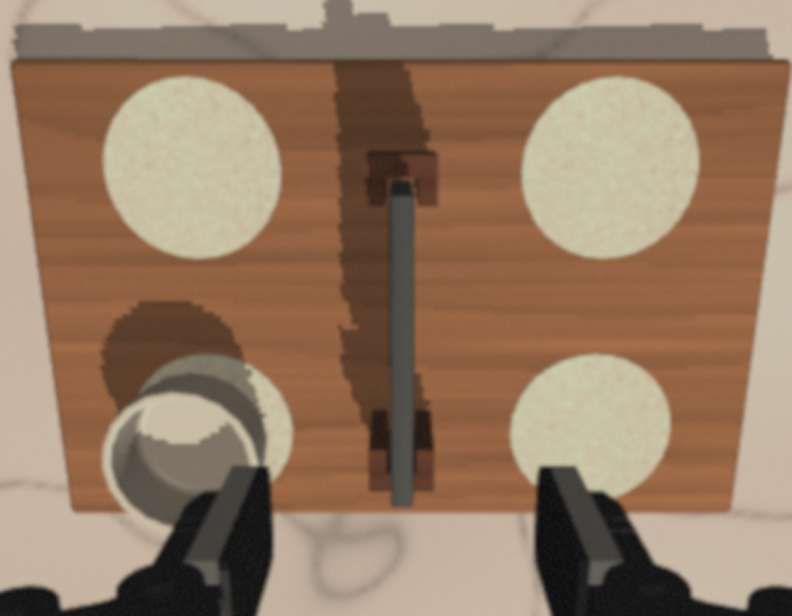

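The slate stands home and centred in both slots (the press hit 26 N with no further travel). Next is the tall jar.

apply_moves(deltas=[-0.5, 1, 3, 0, 1, -1.5, 2, 7, 0, 1, -2.5, 3.2, 11, 0, 1, -3, 4.3, 15, 0, 1, -3, 5.5, 19, 0, 1, -3, 6.6, 23, 0, 1, -3, 7.8, 27, 0, 1, -3, 9, 31, 0, 1])

```text
t: 8.52
ee_pos: [0.4568, 0.1206, 0.2261]
orientation: [0.54, -0.457, 0.539, 0.457]
wrist_force: [1.4, -0.3, 0.5]
width: 1.001
```

apply_moves(deltas=[0, 1.1, 4, 0, 1, 0, 2.1, 7.5, 0, 1, 0, 2.8, 10, 0, 1, 0, 2.9, 10.5, 0, 1, 0, 2.9, 10.5, 0, 1, 0, 2.9, 10.5, 0, 1])

```text
t: 9.02
ee_pos: [0.4459, 0.2267, 0.2259]
orientation: [0.539, -0.457, 0.54, 0.457]
wrist_force: [-0.7, 0.6, 0.0]
width: 0.997
```

```bash
python3 - <<'E'
from h import *
d=snap("wrist","w9",1.25); go(.445,.2304,.04,1.4)
E
```

```text
t 9.07 p [0.446  0.2262 0.226 ] phi 1.406 axis [-0.001 -0.001 -1.   ] w 1.000 F [-0.3  0.7  0.9] j6 0.47 | delta cm [18.6   0.16  0.41] turn 0.3
```

View pics/w9.png

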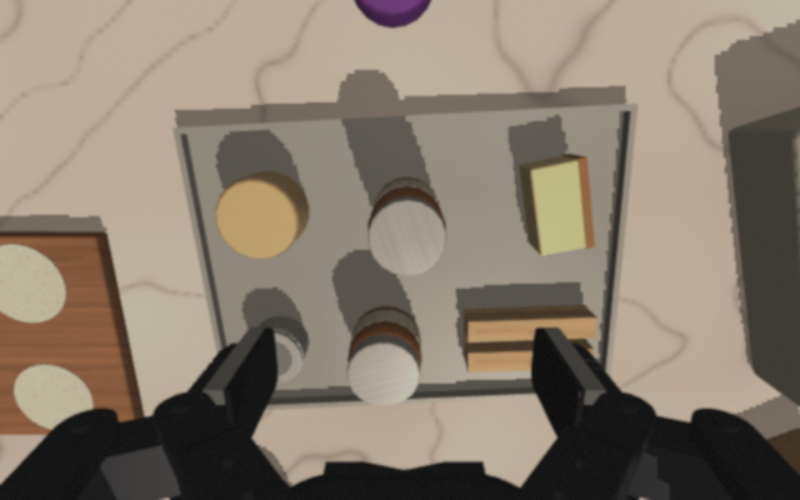

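The wrist view has the tall jar's lid at (406,237), the short jar's at (384,372), the cheese at (261,218) and the tin at (283,355), partly hidden. Computing their positions.

```bash
python3 - <<'E'
from h import *
d=np.load("w9.npy",allow_pickle=True).item()
for n,u,v,z in [("tall",406.5,237.5,.103),("short",384.5,373.5,.071),("cheese",260,218,.051),("block",561,207,.041)]: print(n,np.round(onz(d,u/1.25-.1,v/1.25-.1,z),4))
E
```

```text
tall [0.4445 0.2299 0.103 ]
short [0.5586 0.1939 0.071 ]
cheese [0.4258 0.1225 0.051 ]
block [0.4564 0.3474 0.041 ]
```

apply_moves(deltas=[3, 0.1, 0.3, 0, 1, 7, 0.16, 0.4, 0, 1, 11, 0.16, 0.4, 0, 1, 14, 0.16, 0.4, 0, 1, 16.5, 0.16, 0.4, 0, 1, 18.3, 0.16, 0.4, 0, 1, 18.6, 0.16, 0.4, 0, 1, 18.6, 0.16, 0.4, 0, 1])

```text
t: 9.73
ee_pos: [0.4444, 0.2295, 0.0394]
orientation: [0.539, -0.456, 0.541, 0.457]
wrist_force: [-0.8, 0.0, -0.5]
width: 0.998
```

apply_moves(deltas=[0, 0, 0, 0, 0.4, 0, 0, 0, 0, 0, 0, 0, 0, 0, -0.5, 0, 0, 0, 0, -0.5, 0, 0, 0, 0, -0.5, 0, 0, 0, 0, -0.5], newtons=50)

```text
t: 10.23
ee_pos: [0.4467, 0.2302, 0.0426]
orientation: [0.54, -0.458, 0.539, 0.455]
wrist_force: [-0.7, -5.8, 7.1]
width: 0.619
```

```bash
python3 - <<'E'
from h import *
go(.565,-.1238,.2,1.407)
E
```

```text
t 10.23 p [0.4467 0.2302 0.0426] phi 1.405 axis [ 0.004 -0.002 -1.   ] w 0.619 F [-0.7 -5.8  7.1] j6 0.48 | delta cm [-15.62 -17.57 -32.99] turn -0.1
```

apply_moves(deltas=[-1, 0, 0, 0, -0.5, -3, 0, 0, 0, -0.5, -6, 0, 0, 0, -0.5, -9, 0, 0, 0, -0.5, -12, -0.5, -1, 0, -0.5, -14, -1.5, -3, 0, -0.5, -15, -3, -6, 0, -0.5, -15, -4.6, -9, 0, -0.5])

```text
t: 10.9
ee_pos: [0.4773, 0.135, 0.1947]
orientation: [0.541, -0.459, 0.537, 0.457]
wrist_force: [1.4, -0.6, -3.9]
width: 0.623
```

apply_moves(deltas=[0, -1.6, -3, 0, -0.5, 0, -3.2, -6, 0, -0.5, 0, -4.8, -9, 0, -0.5, 0, -6.4, -12, 0, -0.5, 0, -8, -15, 0, -0.5, 0, -9.6, -18, 0, -0.5, 0, -11, -20.5, 0, -0.5, 0, -12, -22.5, 0, -0.5])

```text
t: 11.57
ee_pos: [0.5579, -0.109, 0.1912]
orientation: [0.54, -0.457, 0.539, 0.457]
wrist_force: [0.5, 0.5, -3.9]
width: 0.614
```

```bash
python3 - <<'E'
from h import *
go(.565,-.1238,.17,1.407)
E
```

```text
t 11.57 p [ 0.5579 -0.109   0.1912] phi 1.405 axis [ 0.001 -0.    -1.   ] w 0.614 F [ 0.5  0.5 -3.9] j6 -0.17 | delta cm [ 2.12 -0.95 -1.34] turn -0.1
```

apply_moves(deltas=[1, -0.6, -0.8, 0, -0.5, 2, -0.9, -1.2, 0, -0.5, 2, -0.9, -1.2, 0, -0.5, 2, -0.9, -1.2, 0, -0.5])

```text
t: 11.9
ee_pos: [0.5627, -0.1187, 0.1691]
orientation: [0.539, -0.456, 0.54, 0.459]
wrist_force: [0.3, 0.6, -4.4]
width: 0.621
```

```bash
python3 - <<'E'
from h import *
d=snap("wrist","w10",1.25); go(.565,-.1238,.056,1.407)
E
```

```text
t 11.95 p [ 0.5631 -0.1185  0.1698] phi 1.407 axis [-0.002  0.001 -1.   ] w 0.619 F [ 0.2  0.  -3.6] j6 -0.18 | delta cm [11.37 -0.3  -0.5 ] turn 0.0
```

View pics/w10.png

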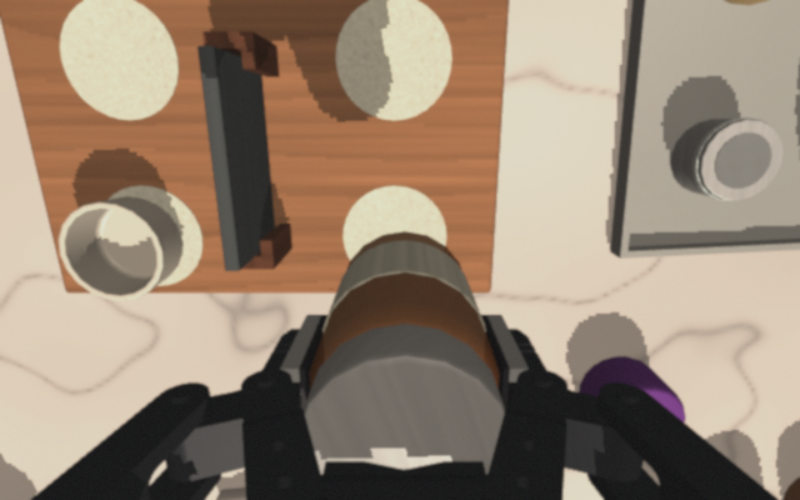

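The jar hangs upright over the back left round (its edge shows at (395,215)), clear of the slate. Lowering.

apply_moves(deltas=[1.5, -0.25, -0.4, 0, -0.5, 4.5, -0.3, -0.5, 0, -0.5, 7.5, -0.3, -0.5, 0, -0.5, 9.5, -0.3, -0.5, 0, -0.5, 10.6, -0.3, -0.5, 0, -0.5, 11, -0.3, -0.5, 0, -0.5, 11.2, -0.3, -0.5, 0, -0.5, 11.2, -0.3, -0.5, 0, -0.5])

```text
t: 12.62
ee_pos: [0.567, -0.1252, 0.0593]
orientation: [0.54, -0.458, 0.539, 0.457]
wrist_force: [-0.6, -0.6, -3.4]
width: 0.616
```

```bash
python3 - <<'E'
from h import *
go(.565,-.1238,.056,1.407)
E
```

```text
t 12.62 p [ 0.567  -0.1252  0.0593] phi 1.407 axis [ 0.002 -0.    -1.   ] w 0.616 F [-0.6 -0.6 -3.4] j6 -0.19 | delta cm [0.33 0.22 0.11] turn -0.0
```

apply_moves(deltas=[0.1, 0.1, 0.05, 0, -0.5, 0.2, 0.2, 0.1, 0, -0.5, 0.3, 0.2, 0.1, 0, -0.5, 0.3, 0.2, 0.1, 0, -0.5])

```text
t: 12.95
ee_pos: [0.5647, -0.1242, 0.0558]
orientation: [0.54, -0.457, 0.539, 0.457]
wrist_force: [-1.2, 0.9, -2.7]
width: 0.619
```

```bash
python3 - <<'E'
from h import *
go(.565,-.1238,.054,1.407)
E
```

```text
t 12.95 p [ 0.5647 -0.1242  0.0558] phi 1.406 axis [ 0.001 -0.    -1.   ] w 0.619 F [-1.2  0.9 -2.7] j6 -0.19 | delta cm [ 0.18 -0.03  0.05] turn -0.1
```

apply_moves(deltas=[0.15, 0, 0, 0, -0.5, 0.3, 0, 0, 0, -0.5, 0.3, 0, 0, 0, -0.5])

```text
t: 13.2
ee_pos: [0.5648, -0.1243, 0.0557]
orientation: [0.54, -0.458, 0.539, 0.456]
wrist_force: [-7.9, 2.6, 17.4]
width: 0.617
```

```bash
python3 - <<'E'
from h import *
go(.565,-.1238,.054,1.407)
E
```

```text
t 13.20 p [ 0.5648 -0.1243  0.0557] phi 1.406 axis [ 0.002 -0.001 -1.   ] w 0.617 F [-7.9  2.6 17.4] j6 -0.19 | delta cm [ 0.17 -0.01  0.05] turn -0.0
```

Firm contact. Release and rise straight.

apply_moves(deltas=[-0.2, 0, 0, 0, -0.5, -0.2, 0, 0, 0, 0.6, -0.2, 0, 0, 0, 1, -0.2, 0, 0, 0, 1, -1, 0, 0, 0, 1, -4, 0, 0, 0, 1, -8, 0, 0, 0, 1, -12, 0, 0, 0, 1])

```text
t: 13.87
ee_pos: [0.5634, -0.1238, 0.1729]
orientation: [0.539, -0.456, 0.54, 0.458]
wrist_force: [1.1, -0.1, -1.0]
width: 1.003
```

apply_moves(deltas=[-3, 0, 0, 0, 1, -6, 0, 1, 0, 1, -6, 0, 4, 0, 1, -6, 0, 8, 0, 1, -6, 0, 12, 0, 1])

```text
t: 14.28
ee_pos: [0.5848, -0.0055, 0.2338]
orientation: [0.541, -0.457, 0.539, 0.456]
wrist_force: [0.5, -1.4, 0.1]
width: 1.004
```

```bash
python3 - <<'E'
from h import *
d=snap("wrist","w11",1.25); d=snap("scene","s11",1.25);go(.5588,.1935,.2,1.407)
E
```

```text
t 14.38 p [ 0.5845 -0.0009  0.233 ] phi 1.412 axis [ 0.001  0.002 -1.   ] w 1.000 F [-0.3 -0.7 -0. ] j6 0.02 | delta cm [ 3.33  5.6  18.78] turn 0.3
```

View pics/w11.png

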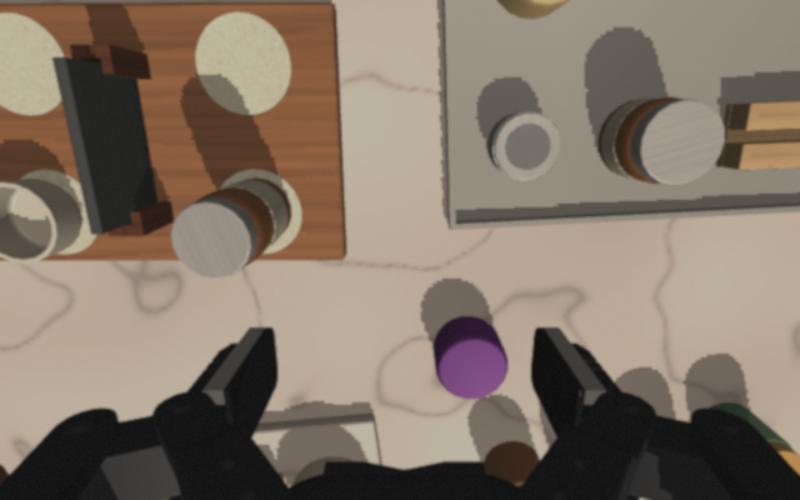

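View pics/s11.png

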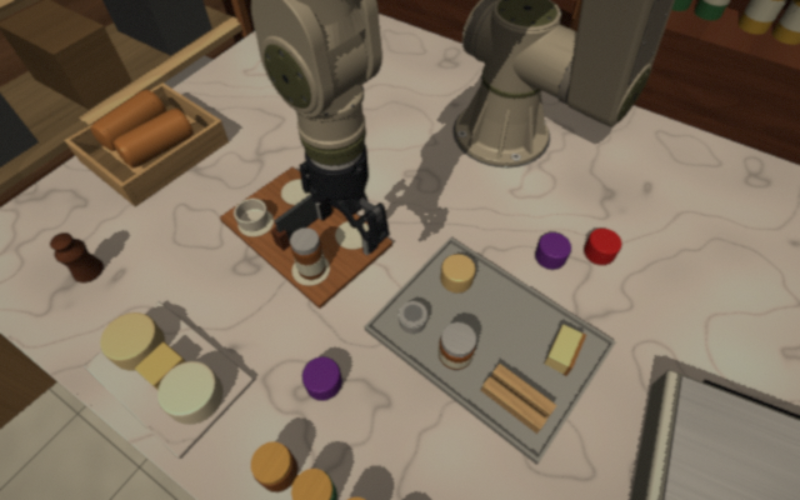

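The tall jar stands on the back left round, with its lid at (213,240). The tin is at (526,146) and the short jar's lid at (681,142).

```bash
python3 - <<'E'
from h import *
d=np.load("w11.npy",allow_pickle=True).item()
for n,u,v,z in [("tall",214,240,.1165),("tin",526,146,.039),("short",681,142,.071)]: print(n,np.round(onz(d,u/1.25-.1,v/1.25-.1,z),4))
E
```

```text
tall [ 0.5641 -0.1199  0.1165]
tin [0.5477 0.0953 0.039 ]
short [0.5592 0.1913 0.071 ]
```

apply_moves(deltas=[0, 1, 3.5, 0, 1, 0, 2.2, 7.5, 0, 1, 0, 3.4, 11.5, 0, 1, 0, 4.5, 15.2, 0, 0.9, 1, 5.4, 18.2, 0, 0.9, 3, 5.6, 18.8, 0, 0.9, 4, 5.6, 18.8, 0, 0.9, 4, 5.6, 18.8, 0, 0.9])

```text
t: 15.05
ee_pos: [0.558, 0.1885, 0.1897]
orientation: [0.538, -0.457, 0.541, 0.458]
wrist_force: [0.4, -0.5, -0.3]
width: 0.947
```

```bash
python3 - <<'E'
from h import *
d=snap("wrist","w12",1.25); go(.5588,.193,.016,1.407)
E
```

```text
t 15.10 p [0.5588 0.1879 0.1911] phi 1.406 axis [-0.003 -0.001 -1.   ] w 0.948 F [ 0.  -0.2 -0.3] j6 0.35 | delta cm [17.51  0.03  0.53] turn -0.1
```

View pics/w12.png

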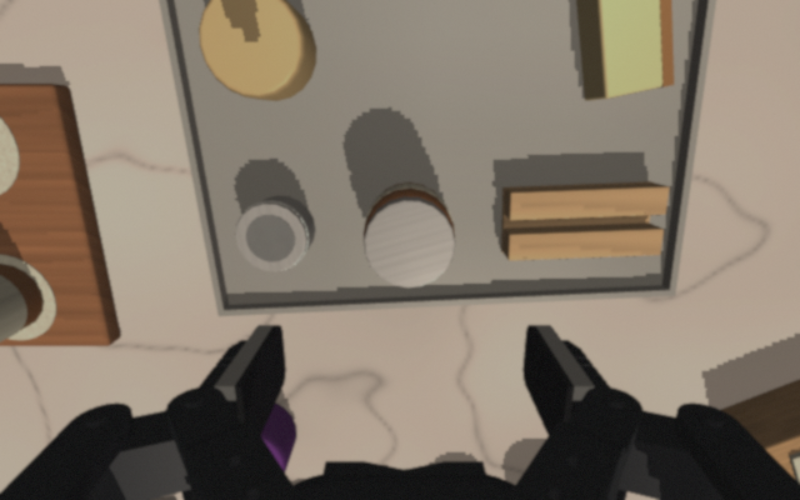

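The short jar's lid is at (409,243) between the tin and the empty rest, with clear gaps for both fingers.

```bash
python3 - <<'E'
from h import *
d=np.load("w12.npy",allow_pickle=True).item()
for n,u,v,z in [("short",409.5,243,.071),("tin",272,238,.039),("cheese",256,43,.051),("restend",508,240,.031)]: print(n,np.round(onz(d,u/1.25-.1,v/1.25-.1,z),4))
go(.5588,.1935,.016,1.407)
E
```

```text
short [0.5588 0.1929 0.071 ]
tin [0.5485 0.0977 0.039 ]
cheese [0.4285 0.1222 0.051 ]
restend [0.5791 0.2615 0.031 ]
t 15.10 p [0.5588 0.1879 0.1911] phi 1.406 axis [-0.003 -0.001 -1.   ] w 0.948 F [ 0.  -0.2 -0.3] j6 0.35 | delta cm [17.51  0.04  0.58] turn -0.1
```

apply_moves(deltas=[3, 0, 0.4, 0, 0.9, 6.5, 0, 0.5, 0, 0.9, 10, 0, 0.5, 0, 0.9, 13, 0, 0.5, 0, 0.9, 15.5, 0, 0.5, 0, 0.9, 17, 0, 0.5, 0, 0.9, 17.5, 0, 0.5, 0, 0.9, 17.5, 0, 0.5, 0, 0.9])

```text
t: 15.77
ee_pos: [0.5604, 0.1922, 0.0167]
orientation: [0.539, -0.456, 0.541, 0.457]
wrist_force: [0.1, -0.2, -0.3]
width: 0.95
```

apply_moves(deltas=[0, 0, 0, 0, 0.5, 0, 0, 0, 0, 0, 0, 0, 0, 0, -0.3, 0, 0, 0, 0, -0.3, 0, 0, 0, 0, -0.3])

```text
t: 16.18
ee_pos: [0.5625, 0.1936, 0.0197]
orientation: [0.541, -0.458, 0.538, 0.456]
wrist_force: [-0.3, -3.1, 6.5]
width: 0.708
```

```bash
python3 - <<'E'
from h import *
go(.4524,-.1052,.2,1.407)
E
```

```text
t 16.18 p [0.5625 0.1936 0.0197] phi 1.406 axis [ 0.004 -0.    -1.   ] w 0.708 F [-0.3 -3.1  6.5] j6 0.36 | delta cm [-18.07   5.87 -31.27] turn -0.1
```

apply_moves(deltas=[-1, 0, 0, 0, -0.3, -3, 0, 0, 0, -0.3, -6, 0, 0, 0, -0.3, -9, 0, 0, 0, -0.3, -12, 0, -0.5, 0, -0.3, -14.5, 0.3, -2, 0, -0.3, -16, 0.8, -5, 0, -0.3, -16, 1.5, -8, 0, -0.3])

```text
t: 16.85
ee_pos: [0.5349, 0.1176, 0.1824]
orientation: [0.541, -0.459, 0.536, 0.456]
wrist_force: [0.7, 0.5, -1.6]
width: 0.708
```

apply_moves(deltas=[0, 0.7, -3.5, 0, -0.3, 0, 1.4, -7, 0, -0.3, 0, 2.1, -10.5, 0, -0.3, 0, 2.7, -14, 0, -0.3, 0, 3.3, -17.5, 0, -0.3, 0, 3.8, -20, 0, -0.3, 0, 4.2, -22, 0, -0.3, 0, 4.3, -22.8, 0, -0.3])

```text
t: 17.52
ee_pos: [0.4517, -0.1025, 0.1781]
orientation: [0.54, -0.457, 0.54, 0.456]
wrist_force: [0.6, 0.7, -2.8]
width: 0.705
```

```bash
python3 - <<'E'
from h import *
go(.4524,-.1052,.12,1.407)
E
```

```text
t 17.52 p [ 0.4517 -0.1025  0.1781] phi 1.403 axis [ 0.    -0.001 -1.   ] w 0.705 F [ 0.6  0.7 -2.8] j6 -0.23 | delta cm [ 5.81 -0.11 -0.25] turn -0.2
```

apply_moves(deltas=[2, 0, 0, 0, -0.3, 5, 0, 0, 0, -0.3, 5.8, 0, 0, 0, -0.3, 5.8, 0, 0, 0, -0.3])

```text
t: 17.85
ee_pos: [0.4507, -0.0992, 0.1175]
orientation: [0.539, -0.456, 0.54, 0.459]
wrist_force: [-0.4, 0.7, -2.0]
width: 0.709
```

```bash
python3 - <<'E'
from h import *
d=snap("wrist","w13",1.25); go(.4524,-.1052,.034,1.407)
E
```

```text
t 17.90 p [ 0.4519 -0.0996  0.119 ] phi 1.407 axis [-0.002  0.001 -1.   ] w 0.707 F [ 0.9 -0.3 -1.5] j6 -0.23 | delta cm [ 8.5  -0.16 -0.55] turn -0.0
```

View pics/w13.png

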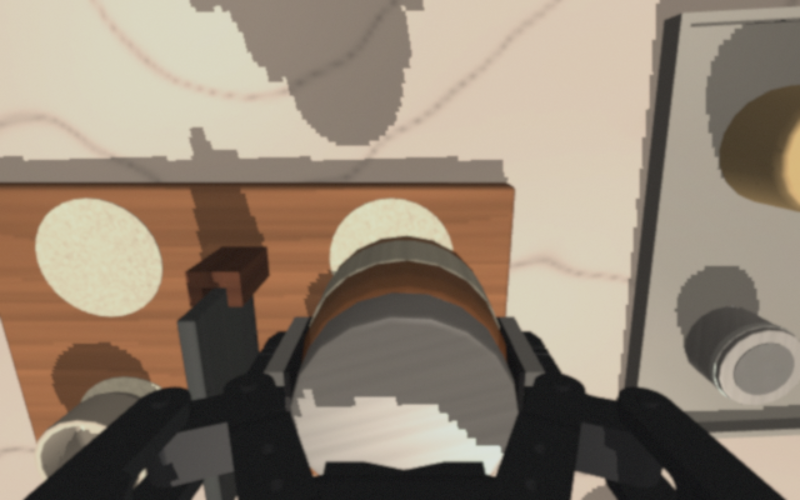

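The short jar is upright over the front left round, and the slate, its front post and the fingers are clear of each other. Lowering.

apply_moves(deltas=[1.5, -0.1, -0.4, 0, -0.3, 4, -0.15, -0.55, 0, -0.3, 6, -0.15, -0.55, 0, -0.3, 7.5, -0.15, -0.55, 0, -0.3, 8, -0.15, -0.55, 0, -0.3, 8.3, -0.15, -0.55, 0, -0.3, 8.3, -0.15, -0.55, 0, -0.3])

```text
t: 18.48
ee_pos: [0.4542, -0.1062, 0.0371]
orientation: [0.54, -0.458, 0.539, 0.457]
wrist_force: [0.3, 0.0, -1.6]
width: 0.706
```

```bash
python3 - <<'E'
from h import *
go(.4524,-.1052,.032,1.407)
E
```

```text
t 18.48 p [ 0.4542 -0.1062  0.0371] phi 1.407 axis [ 0.001 -0.    -1.   ] w 0.706 F [ 0.3  0.  -1.6] j6 -0.24 | delta cm [0.51 0.2  0.07] turn -0.0
```

apply_moves(deltas=[0.2, 0.1, 0, 0, -0.3, 0.4, 0.1, 0, 0, -0.3, 0.6, 0.1, 0, 0, -0.3, 0.6, 0.1, 0, 0, -0.3])

```text
t: 18.82
ee_pos: [0.4533, -0.1063, 0.0326]
orientation: [0.54, -0.458, 0.539, 0.456]
wrist_force: [-4.5, 1.7, 15.8]
width: 0.71
```

```bash
python3 - <<'E'
from h import *
go(.4524,-.1052,.032,1.407)
E
```

```text
t 18.82 p [ 0.4533 -0.1063  0.0326] phi 1.406 axis [ 0.002 -0.001 -1.   ] w 0.710 F [-4.5  1.7 15.8] j6 -0.24 | delta cm [0.06 0.11 0.1 ] turn -0.0
```

apply_moves(deltas=[-0.2, 0, 0, 0, -0.3, -0.2, 0, 0, 0, 0.8, -0.2, 0, 0, 0, 1, -0.2, 0, 0, 0, 1, -1.5, 0, 0, 0, 1, -5, 0, 0, 0, 1, -9, 0, 0, 0, 1, -13, 0, 0, 0, 1])

```text
t: 19.48
ee_pos: [0.4514, -0.1057, 0.161]
orientation: [0.539, -0.456, 0.54, 0.458]
wrist_force: [1.1, 0.0, -0.5]
width: 0.998
```

apply_moves(deltas=[-3, 0, 1, 0, 1, -6, 0, 4, 0, 1, -6, 0, 8, 0, 1, -6, 0, 12, 0, 1])

```text
t: 19.82
ee_pos: [0.4738, 0.0127, 0.2228]
orientation: [0.541, -0.458, 0.539, 0.455]
wrist_force: [1.0, 0.2, -1.0]
width: 1.004
```

```bash
python3 - <<'E'
from h import *
d=snap("wrist","w14",1.25); go(.4262,.1214,.19,1.407)
E
```

```text
t 19.87 p [0.4734 0.0197 0.2217] phi 1.411 axis [ 0.004  0.004 -1.   ] w 1.001 F [ 0.5  3.6 -0. ] j6 0.03 | delta cm [3.19 6.29 9.27] turn 0.2
```

View pics/w14.png

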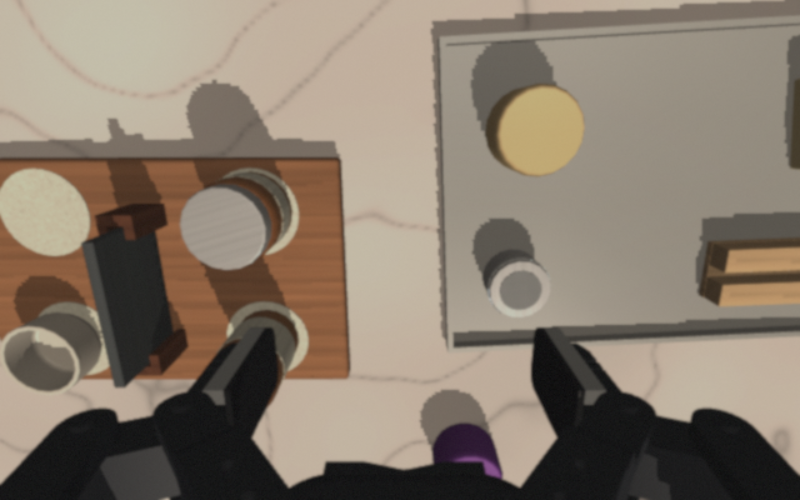

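Both jars stand on their left rounds. The cheese is at (541,130), the tin at (519,288) and the tray's right rim at about (441,130). I'll check the finger clearance to the rim.

```bash
python3 - <<'E'
from h import *
d=np.load("w14.npy",allow_pickle=True).item()
for n,u,v,z in [("cheese",541,130,.051),("tin",519,288,.039),("rim",445,130,.016),("rim2",450,290,.016),("shortlid",225,227,.0845)]: print(n,np.round(onz(d,u/1.25-.1,v/1.25-.1,z),4))
E
```

```text
cheese [0.4257 0.1187 0.051 ]
tin [0.5464 0.0957 0.039 ]
rim [0.4162 0.0559 0.016 ]
rim2 [0.5486 0.0417 0.016 ]
shortlid [ 0.4503 -0.1023  0.0845]
```

apply_moves(deltas=[0, 2.2, 3.2, 0, 0.95, 1, 4.4, 6.4, 0, 0.95, 2.5, 6, 8.8, 0, 0.95, 3.2, 6.2, 9.2, 0, 0.95, 3.2, 6.2, 9.2, 0, 0.95, 3.2, 6.2, 9.2, 0, 0.95])

```text
t: 20.37
ee_pos: [0.4259, 0.1132, 0.1881]
orientation: [0.539, -0.457, 0.539, 0.457]
wrist_force: [0.6, -0.3, 0.7]
width: 0.974
```

```bash
python3 - <<'E'
from h import *
d=snap("wrist","w15",1.25); go(.426,.121,.017,1.407)
E
```

```text
t 20.42 p [0.4266 0.1127 0.1886] phi 1.406 axis [ 0.001 -0.    -1.   ] w 0.978 F [ 0.3 -0.1  0.6] j6 0.24 | delta cm [17.16  0.21  0.81] turn -0.1
```

View pics/w15.png

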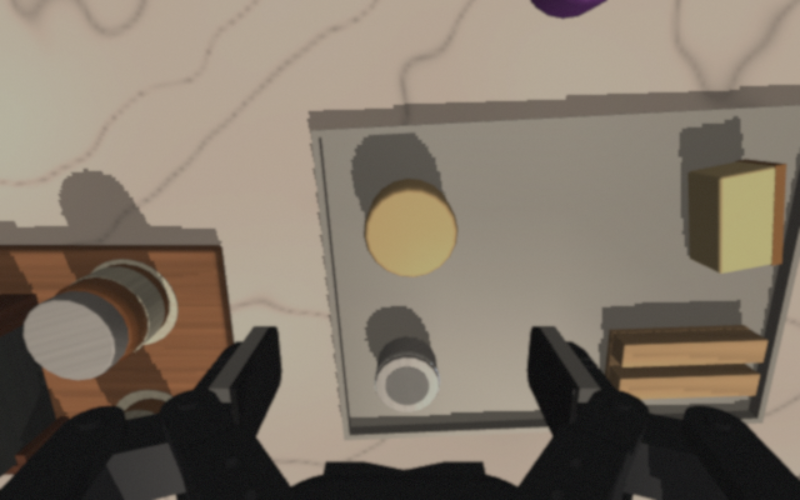

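```bash
python3 - <<'E'
from h import *
d=np.load("w15.npy",allow_pickle=True).item(); s=cv2.cvtColor(d["image"],cv2.COLOR_RGB2HSV)
for n,u,v,z in [("cheese",411,234,.051),("tin",407,385,.039),("rim",325,230,.016)]: print(n,np.round(onz(d,u/1.25-.1,v/1.25-.1,z),4))
crop(d,270,120,390,340,3,"w15c.png")
E
```

```text
cheese [0.4265 0.1191 0.051 ]
tin [0.548  0.0967 0.039 ]
rim [0.4222 0.0555 0.016 ]
```

View pics/w15c.png

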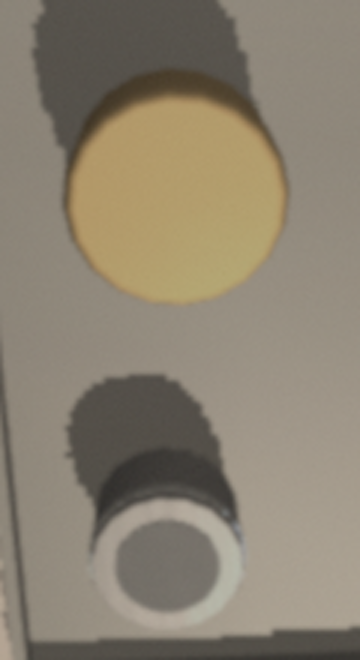

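The enlarged crop confirms the cream cheese on the tray (the purple and red ones are off it), centred at (0.426,0.120). Descending.

apply_moves(deltas=[3, 0.1, 0.6, 0, 0.95, 6.5, 0.1, 0.75, 0, 0.95, 10, 0.1, 0.75, 0, 0.95, 13, 0.1, 0.75, 0, 0.95, 15.5, 0.1, 0.75, 0, 0.95, 16.8, 0.1, 0.75, 0, 0.95, 17.1, 0.1, 0.75, 0, 0.95, 17.1, 0.1, 0.75, 0, 0.95])

```text
t: 21.08
ee_pos: [0.4266, 0.1197, 0.0169]
orientation: [0.54, -0.456, 0.54, 0.457]
wrist_force: [-0.4, -0.3, -0.4]
width: 0.972
```

apply_moves(deltas=[0, 0, 0, 0, 0.6, 0, 0, 0, 0, 0.2, 0, 0, 0, 0, -0.2, 0, 0, 0, 0, -0.2, 0, 0, 0, 0, -0.2], newtons=40)

```text
t: 21.5
ee_pos: [0.428, 0.1204, 0.019]
orientation: [0.54, -0.458, 0.539, 0.456]
wrist_force: [-0.6, -3.6, 6.4]
width: 0.725
```

```bash
python3 - <<'E'
from h import *
go(.4246,-.273,.19,1.407)
E
```

```text
t 21.50 p [0.428  0.1204 0.019 ] phi 1.406 axis [ 0.004 -0.001 -1.   ] w 0.725 F [-0.6 -3.6  6.4] j6 0.26 | delta cm [-17.07  -6.19 -38.87] turn -0.1
```

apply_moves(deltas=[-1, 0, 0, 0, -0.2, -3, 0, 0, 0, -0.2, -6, 0, 0, 0, -0.2, -9, 0, 0, 0, -0.2, -12.5, -0.1, -1, 0, -0.2, -15.5, -0.5, -3, 0, -0.2, -16, -1, -6.5, 0, -0.2, -16, -1.6, -10, 0, -0.2])

```text
t: 22.17
ee_pos: [0.4276, 0.019, 0.1809]
orientation: [0.541, -0.46, 0.537, 0.456]
wrist_force: [1.4, -0.5, -1.9]
width: 0.729
```

apply_moves(deltas=[0, -0.6, -3.5, 0, -0.2, 0, -1.2, -7.2, 0, -0.2, 0, -1.8, -11, 0, -0.2, 0, -2.4, -15, 0, -0.2, 0, -3, -19, 0, -0.2, 0, -3.6, -23, 0, -0.2, 0, -4.2, -26, 0, -0.2, 0, -4.6, -28, 0, -0.2])

```text
t: 22.83
ee_pos: [0.4251, -0.2676, 0.1778]
orientation: [0.54, -0.457, 0.54, 0.456]
wrist_force: [0.9, -0.2, -1.8]
width: 0.732
```

```bash
python3 - <<'E'
from h import *
go(.4246,-.273,.12,1.407)
E
```

```text
t 22.83 p [ 0.4251 -0.2676  0.1778] phi 1.403 axis [ 0.002 -0.001 -1.   ] w 0.732 F [ 0.9 -0.2 -1.8] j6 -0.55 | delta cm [ 5.79 -0.03 -0.53] turn -0.2
```

apply_moves(deltas=[2, 0, -0.2, 0, -0.2, 5, 0, -0.2, 0, -0.2, 5.8, 0, -0.2, 0, -0.2, 5.8, 0, -0.2, 0, -0.2])

```text
t: 23.17
ee_pos: [0.4229, -0.2646, 0.1172]
orientation: [0.539, -0.455, 0.54, 0.459]
wrist_force: [-0.2, -0.1, -0.3]
width: 0.731
```

```bash
python3 - <<'E'
from h import *
d=snap("wrist","w16",1.25); go(.4246,-.273,.034,1.407)
E
```

```text
t 23.22 p [ 0.4239 -0.2652  0.1188] phi 1.406 axis [-0.002  0.002 -1.   ] w 0.729 F [-0.2  0.4 -1.3] j6 -0.56 | delta cm [ 8.48 -0.21 -0.77] turn -0.0
```

View pics/w16.png

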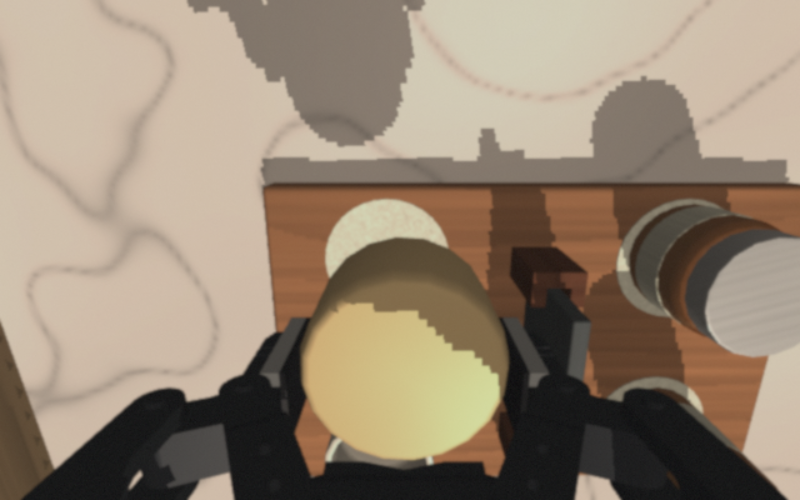

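The cheese is held level over the front right round, with the ramekin behind it and the slate to its right in view. I'll move 8 mm right, then lower.

apply_moves(deltas=[0.5, -0.1, -0.7, 0, -0.2, 3, -0.15, -0.75, 0, -0.2, 5.5, -0.15, -0.75, 0, -0.2, 7.3, -0.15, -0.75, 0, -0.2, 8, -0.15, -0.75, 0, -0.2, 8.4, -0.15, -0.75, 0, -0.2, 8.5, -0.15, -0.75, 0, -0.2, 8.5, -0.15, -0.75, 0, -0.2])

```text
t: 23.88
ee_pos: [0.4259, -0.2745, 0.0354]
orientation: [0.539, -0.458, 0.539, 0.457]
wrist_force: [0.7, 0.2, -1.0]
width: 0.728
```

```bash
python3 - <<'E'
from h import *
go(.4246,-.273,.032,1.407)
E
```

```text
t 23.88 p [ 0.4259 -0.2745  0.0354] phi 1.406 axis [ 0.002 -0.001 -1.   ] w 0.728 F [ 0.7  0.2 -1. ] j6 -0.57 | delta cm [0.34 0.15 0.13] turn -0.0
```

apply_moves(deltas=[0.2, 0.1, 0.1, 0, -0.2, 0.4, 0.1, 0.1, 0, -0.2, 0.5, 0.1, 0.1, 0, -0.2, 0.5, 0.1, 0.1, 0, -0.2])

```text
t: 24.22
ee_pos: [0.425, -0.2733, 0.032]
orientation: [0.54, -0.458, 0.539, 0.456]
wrist_force: [-3.4, 2.3, 15.8]
width: 0.73
```

```bash
python3 - <<'E'
from h import *
go(.4246,-.273,.032,1.407)
E
```

```text
t 24.22 p [ 0.425  -0.2733  0.032 ] phi 1.406 axis [ 0.002 -0.002 -1.   ] w 0.730 F [-3.4  2.3 15.8] j6 -0.57 | delta cm [0.   0.05 0.03] turn -0.0
```

Contact. Release, rise and look from above.

apply_moves(deltas=[-0.2, 0, 0, 0, -0.2, -0.2, 0, 0, 0, 0.8, -0.2, 0, 0, 0, 0.9, -0.2, 0, 0, 0, 0.9, -1.5, 0, 0, 0, 0.9, -5, 0, 0, 0, 0.9, -9, 0, 0, 0, 0.9, -13, 0, 0, 0, 0.9])

```text
t: 24.88
ee_pos: [0.4233, -0.2719, 0.1598]
orientation: [0.539, -0.456, 0.54, 0.458]
wrist_force: [0.5, -0.2, 0.2]
width: 0.949
```

apply_moves(deltas=[-3, 0, 0, 0, 0.9, -5, 0, 0, 0, 0.9, -5, 0, 0, 0, 0.9, -5, 0, 0, 0, 0.9])

```text
t: 25.22
ee_pos: [0.4249, -0.2733, 0.2103]
orientation: [0.54, -0.458, 0.539, 0.456]
wrist_force: [-0.3, 0.0, -1.8]
width: 0.951
```

```bash
python3 - <<'E'
from h import *
d=snap("wrist","w17",1.25); go(.5468,.0967,.2,1.407)
E
```

```text
t 25.27 p [ 0.4241 -0.2727  0.2089] phi 1.406 axis [ 0.  0. -1.] w 0.947 F [-0.9 -0.2 -0.6] j6 -0.57 | delta cm [ 0.89 -6.05 38.45] turn -0.1
```

View pics/w17.png

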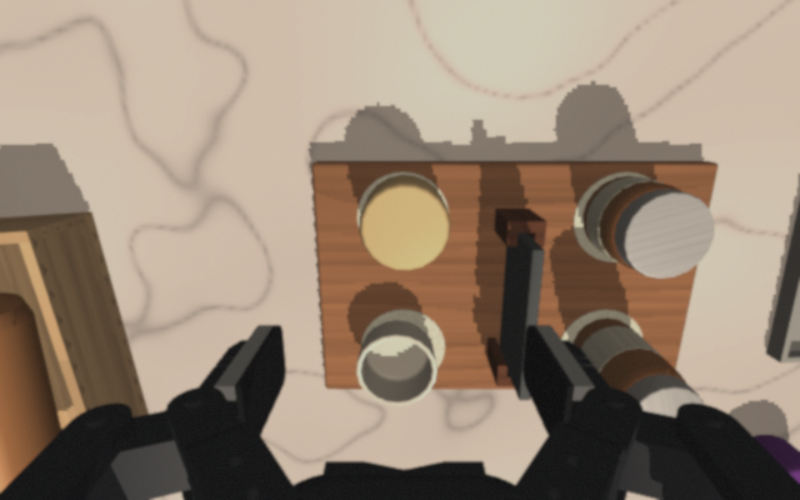

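The cheese sits on the front right round, with its top at (404,227). The ramekin is behind it and unmoved, and the slate and jars still stand. Measuring, then going for the tin.

```bash
python3 - <<'E'
from h import *
d=np.load("w17.npy",allow_pickle=True).item()
print(np.round(onz(d,404.5/1.25-.1,227/1.25-.1,.0645),4))
E
```

```text
[ 0.4225 -0.2714  0.0645]
```

apply_moves(deltas=[0, -0.5, 3, 0, 0.9, 0, -1, 7, 0, 0.9, 0, -1.7, 11, 0, 0.9, 0, -2.3, 15, 0, 0.9, 0, -2.9, 19, 0, 0.9, 0, -3.6, 23, 0, 0.9, 0, -4.2, 27, 0, 0.9, 0, -4.8, 31, 0, 0.7])

```text
t: 25.93
ee_pos: [0.5215, 0.0273, 0.2072]
orientation: [0.539, -0.456, 0.54, 0.458]
wrist_force: [1.6, -0.7, -0.1]
width: 0.854
```

apply_moves(deltas=[0, -0.6, 3.5, 0, 0.7, 0, -1.1, 6.5, 0, 0.7, 0, -1.2, 7.3, 0, 0.7, 0, -1.2, 7.3, 0, 0.7, 0, -1.2, 7.3, 0, 0.7])

```text
t: 26.35
ee_pos: [0.5451, 0.0952, 0.2076]
orientation: [0.538, -0.457, 0.54, 0.458]
wrist_force: [0.2, -0.1, -0.1]
width: 0.851
```

```bash
python3 - <<'E'
from h import *
d=snap("wrist","w18",1.25); go(.5475,.0967,.2,1.407)
E
```

```text
t 26.40 p [0.5452 0.0945 0.208 ] phi 1.406 axis [-0.003 -0.001 -1.   ] w 0.852 F [ 0.2 -0.2 -0.2] j6 0.19 | delta cm [ 0.8  -0.2   0.26] turn -0.1
```

View pics/w18.png

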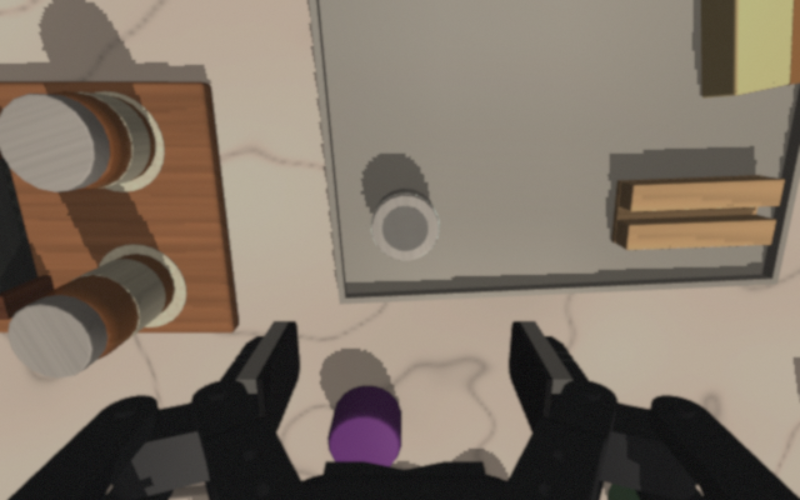

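```bash
python3 - <<'E'
from h import *
d=np.load("w18.npy",allow_pickle=True).item()
for n,u,v,z in [("tin",405,227.5,.039),("rim out",327,225,.016),("rim in",337,225,.016)]: print(n,np.round(onz(d,u/1.25-.1,v/1.25-.1,z),4))
crop(d,250,140,400,250,5,"w18c.png")
E
```

```text
tin [0.5478 0.0967 0.039 ]
rim out [0.5413 0.0355 0.016 ]
rim in [0.5426 0.0432 0.016 ]
```

View pics/w18c.png

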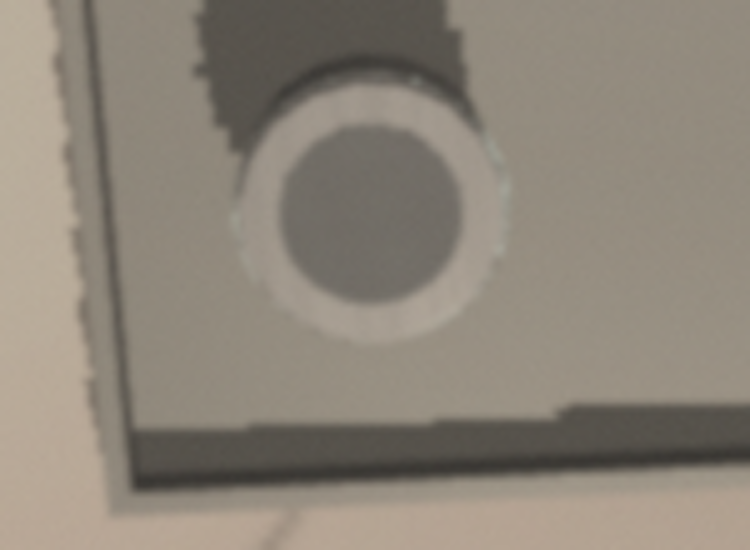

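The tin is at (0.5477,0.0967) and the rim's inner face at y≈0.043. I'll narrow the opening to about 63 mm so the fingers clear the rim, then descend to just above.

apply_moves(deltas=[3, -0.2, 0.26, 0, 0.45, 7, -0.2, 0.26, 0, 0.45, 11, -0.2, 0.26, 0, 0.45, 14, -0.2, 0.26, 0, 0.45, 15, -0.2, 0.26, 0, 0.45, 15, -0.2, 0.26, 0, 0.45])

```text
t: 26.9
ee_pos: [0.5456, 0.0959, 0.0565]
orientation: [0.538, -0.455, 0.542, 0.458]
wrist_force: [1.0, -1.0, 0.7]
width: 0.725
```

```bash
python3 - <<'E'
from h import *
d=snap("wrist","w19",1.25); go(.5477,.0967,.010,1.407)
E
```

```text
t 26.95 p [0.5476 0.0962 0.0589] phi 1.404 axis [-0.003 -0.    -1.   ] w 0.725 F [0.  1.2 0.8] j6 0.20 | delta cm [ 4.88 -0.02  0.05] turn -0.2
```

View pics/w19.png

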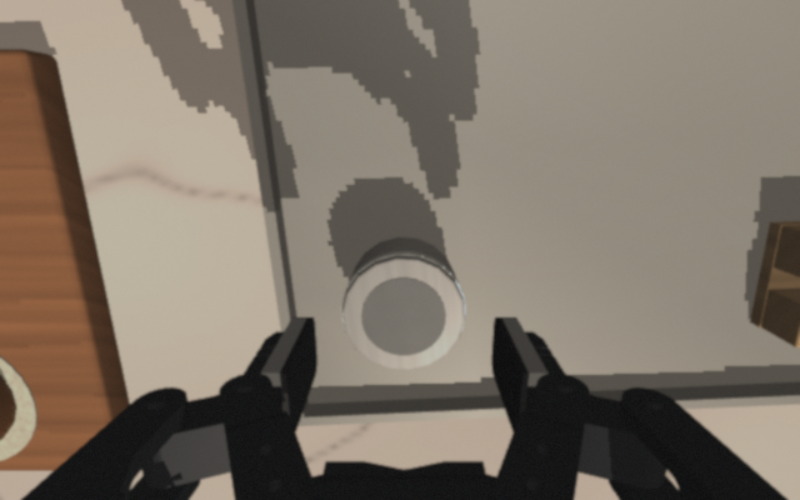

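The tin at (404,312) is centred between the fingers, at about 310 and 500. Descend and grip.

apply_moves(deltas=[1, 0, 0.05, 0, 0.45, 2.5, 0, 0.05, 0, 0.45, 3.8, 0, 0.05, 0, 0.45, 4.6, 0, 0.05, 0, 0.45, 4.8, 0, 0.05, 0, 0.45, 4.8, 0, 0.05, 0, 0.45])

```text
t: 27.45
ee_pos: [0.5491, 0.098, 0.0118]
orientation: [0.54, -0.457, 0.539, 0.457]
wrist_force: [-0.3, -0.5, -0.0]
width: 0.723
```

apply_moves(deltas=[0, 0, 0, 0, 0, 0, 0, 0, 0, -0.4, 0, 0, 0, 0, -0.4, 0, 0, 0, 0, -0.4, 0, 0, 0, 0, -0.4])

```text
t: 27.87
ee_pos: [0.5498, 0.0981, 0.0127]
orientation: [0.54, -0.458, 0.539, 0.457]
wrist_force: [-0.3, -0.5, 5.7]
width: 0.572
```

```bash
python3 - <<'E'
from h import *
go(.4238,-.2722,.2,1.407)
E
```

```text
t 27.87 p [0.5498 0.0981 0.0127] phi 1.406 axis [ 0.003 -0.    -1.   ] w 0.572 F [-0.3 -0.5  5.7] j6 0.20 | delta cm [-18.77   6.32 -38.58] turn -0.0
```

apply_moves(deltas=[-1, 0, 0, 0, -0.4, -3, 0, 0, 0, -0.4, -6, 0, 0, 0, -0.4, -10, 0, -0.3, 0, -0.4, -13.5, 0.2, -1.5, 0, -0.4, -16.5, 0.6, -4, 0, -0.4, -18, 1.2, -7.5, 0, -0.4, -18.5, 1.8, -11, 0, -0.4])

```text
t: 28.53
ee_pos: [0.5142, -0.0082, 0.2006]
orientation: [0.54, -0.46, 0.537, 0.456]
wrist_force: [0.5, -1.0, -0.4]
width: 0.574
```

apply_moves(deltas=[0, 0.6, -3.7, 0, -0.4, 0, 1.2, -7.4, 0, -0.4, 0, 1.8, -11.2, 0, -0.4, 0, 2.4, -15, 0, -0.4, 0, 3, -19, 0, -0.4, 0, 3.6, -22.8, 0, -0.4, 0, 4, -25.5, 0, -0.4, 0, 4.4, -27.3, 0, -0.4])

```text
t: 29.2
ee_pos: [0.4235, -0.2723, 0.1968]
orientation: [0.54, -0.457, 0.54, 0.456]
wrist_force: [0.4, 0.6, -1.5]
width: 0.575
```

apply_moves(deltas=[2, 0, 0, 0, -0.4, 4, 0, 0, 0, -0.4, 5, 0, 0, 0, -0.4, 5, 0, 0, 0, -0.4, 5, 0, 0, 0, -0.4])

```text
t: 29.62
ee_pos: [0.4244, -0.269, 0.1463]
orientation: [0.539, -0.457, 0.539, 0.458]
wrist_force: [-0.2, 0.1, -0.5]
width: 0.569
```

```bash
python3 - <<'E'
from h import *
d=snap("wrist","w20",1.25); go(.4246,-.272,.08,1.407)
E
```

```text
t 29.67 p [ 0.425  -0.2695  0.147 ] phi 1.407 axis [ 0. -0. -1.] w 0.573 F [ 0.3 -0.3 -0.3] j6 -0.56 | delta cm [ 6.7  -0.   -0.26] turn -0.0
```

View pics/w20.png

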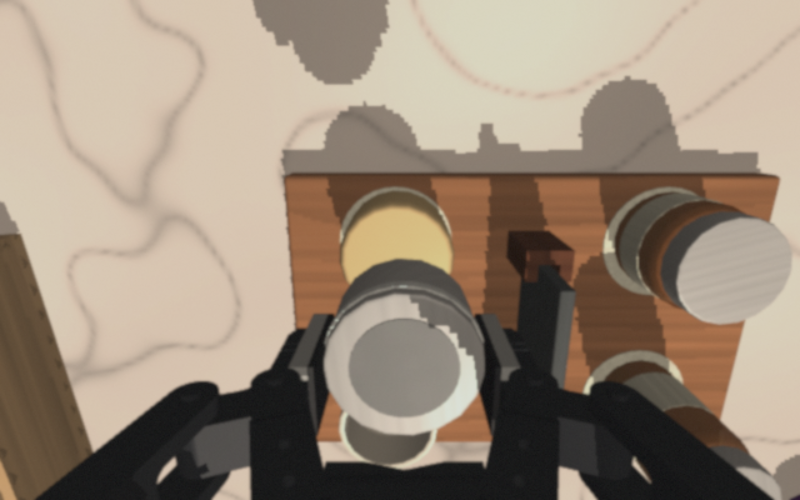

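```bash
python3 - <<'E'
from h import *
d=np.load("w20.npy",allow_pickle=True).item()
print("tin",np.round(onz(d,404/1.25-.1,362/1.25-.1,.1733),4))
for p in [(342,253),(452,253)]: print("cheese edge",np.round(onz(d,p[0]/1.25-.1,p[1]/1.25-.1,.0645),4))
E
```

```text
tin [ 0.4213 -0.267   0.1733]
cheese edge [ 0.4149 -0.2999  0.0645]
cheese edge [ 0.4246 -0.2414  0.0645]
```

The tin has to go about 4 mm right and 1.5 mm back to sit centred on the cheese. Lowering with that correction.

apply_moves(deltas=[1, -0.1, -0.3, 0, -0.4, 3, -0.12, -0.37, 0, -0.4, 5, -0.12, -0.37, 0, -0.4, 6.3, -0.12, -0.37, 0, -0.4, 6.9, -0.12, -0.37, 0, -0.4, 7.1, -0.12, -0.37, 0, -0.4, 7.1, -0.12, -0.37, 0, -0.4])

```text
t: 30.25
ee_pos: [0.4255, -0.2736, 0.0754]
orientation: [0.539, -0.457, 0.539, 0.457]
wrist_force: [0.7, 0.7, -1.0]
width: 0.573
```

```bash
python3 - <<'E'
from h import *
d=snap("wrist","w21",1.25); go(.4255,-.2735,.072,1.407)
E
```

```text
t 30.30 p [ 0.4258 -0.2738  0.0759] phi 1.406 axis [ 0.001 -0.001 -1.   ] w 0.575 F [-0.4  0.2 -0.5] j6 -0.57 | delta cm [0.39 0.04 0.02] turn -0.0
```

View pics/w21.png

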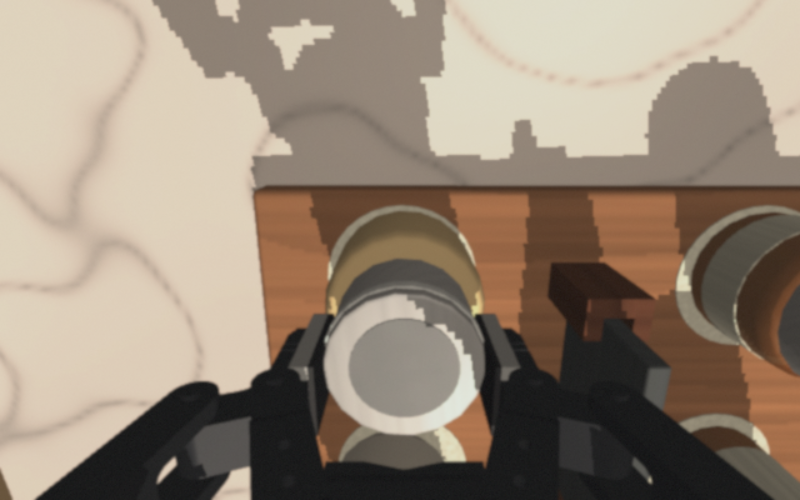

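The tin (404,362) lines up sideways with the cheese beneath it (centre x≈404). Lowering to contact.

apply_moves(deltas=[0.15, 0, 0, 0, -0.4, 0.3, 0, 0, 0, -0.4, 0.45, 0, 0, 0, -0.4, 0.45, 0, 0, 0, -0.4])

```text
t: 30.63
ee_pos: [0.4258, -0.2739, 0.0717]
orientation: [0.54, -0.458, 0.539, 0.457]
wrist_force: [0.3, 0.7, 3.2]
width: 0.57
```

```bash
python3 - <<'E'
from h import *
go(.4255,-.2735,.072,1.407)
E
```

```text
t 30.63 p [ 0.4258 -0.2739  0.0717] phi 1.406 axis [ 0.001 -0.001 -1.   ] w 0.570 F [0.3 0.7 3.2] j6 -0.57 | delta cm [-0.03  0.04  0.04] turn -0.0
```

apply_moves(deltas=[0, 0, 0, 0, 0.1, 0, 0, 0, 0, 0.4, 0, 0, 0, 0, 0.6, 0, 0, 0, 0, 0.6, -1.5, 0, 0, 0, 0.6, -5, 0, 0, 0, 0.6, -9, 0, 0, 0, 0.6, -12, 0, 0, 0, 0.6])

```text
t: 31.3
ee_pos: [0.4253, -0.2735, 0.1929]
orientation: [0.539, -0.457, 0.539, 0.457]
wrist_force: [1.5, -0.6, -0.3]
width: 0.797
```

apply_moves(deltas=[-2, 0, 0, 0, 0.6, -5, 0, 1, 0, 0.6, -6, 0, 3, 0, 0.6, -6, 0, 7, 0, 0.6, -6, 0, 11, 0, 0.6, -6, 0, 15, 0, 0.6, -6, 0, 19, 0, 0.6, -6, 0, 23, 0, 0.6])

```text
t: 31.97
ee_pos: [0.4628, -0.0449, 0.2507]
orientation: [0.54, -0.457, 0.54, 0.457]
wrist_force: [1.4, 0.1, 0.3]
width: 0.799
```

apply_moves(deltas=[0, 1, 4, 0, 0.6, 0, 1.5, 8, 0, 0.6, 0, 2, 12, 0, 0.6, 0, 2.5, 16, 0, 0.6, 0, 2.5, 20, 0, 0.6, 0, 2.5, 24, 0, 0.6, 0, 2.5, 24, 0, 0.6, 0, 2.5, 24, 0, 0.6])

```text
t: 32.63
ee_pos: [0.4773, 0.1963, 0.2502]
orientation: [0.538, -0.458, 0.539, 0.459]
wrist_force: [0.2, -0.9, -0.8]
width: 0.801
```

```bash
python3 - <<'E'
from h import *
go(.4,0,.2)
t=get_image("top"); np.save("t22.npy",t,allow_pickle=True); crop(t,320,130,460,255,5.5,"t22.png")
s=get_image("scene"); np.save("s22.npy",s,allow_pickle=True); crop(s,165,110,320,250,4,"s22.png")
cv2.imwrite("pics/s22f.png",s["image"][:,:,::-1])
E
```

```text
t 32.63 p [0.4773 0.1963 0.2502] phi 1.411 axis [-0.001 -0.    -1.   ] w 0.801 F [ 0.2 -0.9 -0.8] j6 0.39 | delta cm [  5.03   4.49 -20.61] turn 0.0
```

View pics/t22.png

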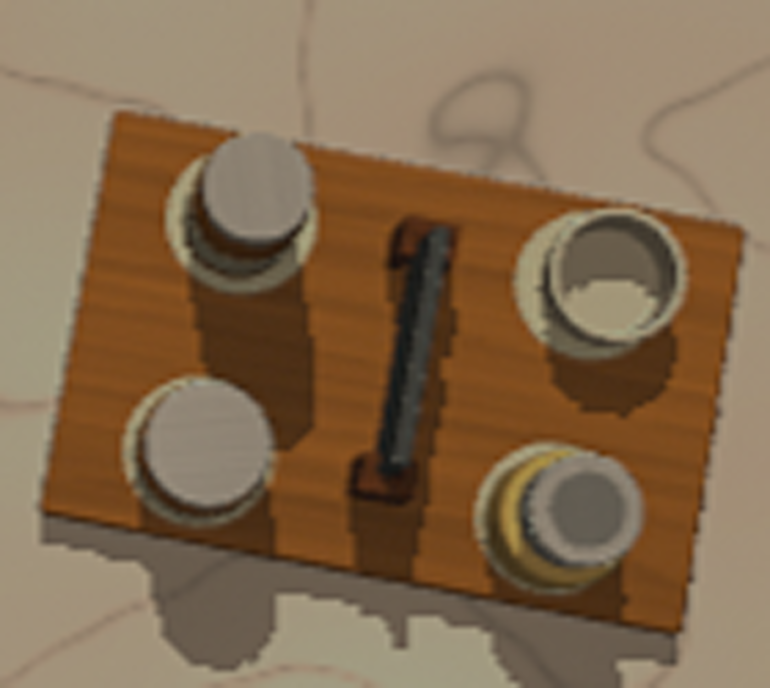

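View pics/s22.png

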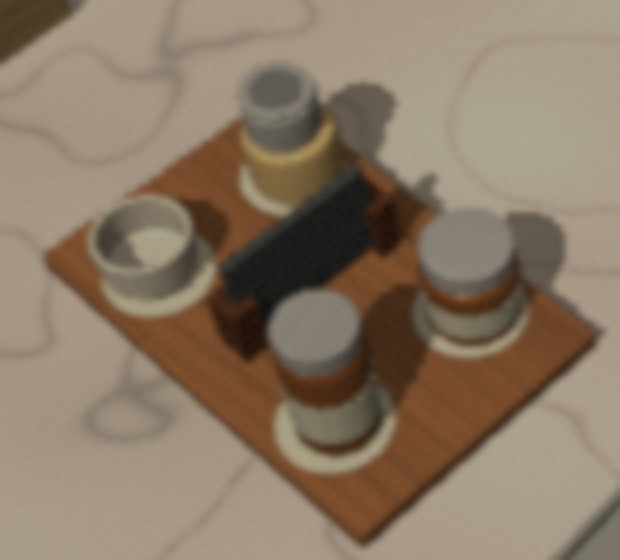

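View pics/s22f.png

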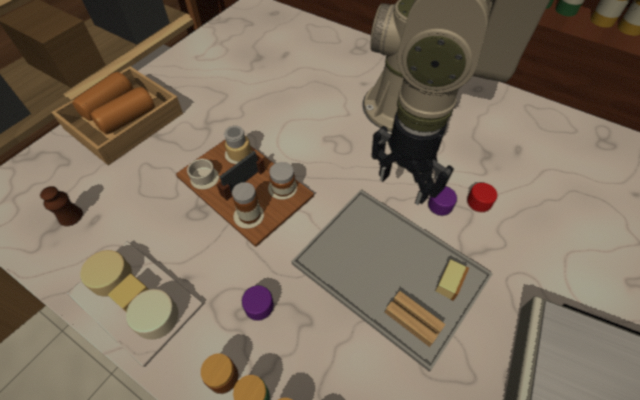

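All five pieces stand in place and the arm is clear. One numeric check from both fixed views.

```bash
python3 - <<'E'
from h import *
t=np.load("t22.npy",allow_pickle=True).item(); s=np.load("s22.npy",allow_pickle=True).item()
t0=np.load("top.npy",allow_pickle=True).item()
PC=np.array([.4947,-.1984])
def inpl(p): 
    q=p[:2]-PC; c,q2=np.cos(TH),np.sin(TH); return np.round(1000*np.array([c*q[0]+q2*q[1],-q2*q[0]+c*q[1]]),1)
A=lambda x,y:((x+.5)/5.5-.5+320,(y+.5)/5.5-.5+130)
S=lambda x,y:((x+.5)/4-.5+165,(y+.5)/4-.5+110)
for n,a,b,z in [("tall",(257,188),(314,332),.1165),("short",(208,445),(466,252),.0845),("tin",(583,509),(279,91),.0985)]:
    print(n,inpl(onz(t,*A(*a),z)),inpl(onz(s,*S(*b),z)))
print("slate top ends",inpl(onz(t,*A(436,230),.093)),inpl(onz(t,*A(395,470),.093)))
print("slate top ends sc",inpl(onz(s,*S(358,173),.093)),inpl(onz(s,*S(226,270),.093)))
# ramekin / block image diffs
for n,(u0,v0,u1,v1) in {"ram":(410,165,450,200),"block":(168,185,200,225)}.items():
    print(n,cv2.absdiff(t["image"][v0:v1,u0:u1],t0["image"][v0:v1,u0:u1]).mean())
go(.4,0,.2)
E
```

```text
tall [53.3 87.9] [57.3 89.9]
short [-60.2  86.7] [-55.4  90.4]
tin [-58.6 -80.9] [-59.7 -81.6]
slate top ends [54.3  3.5] [-56.5   3.2]
slate top ends sc [-49.8   2.5] [53.4  2. ]
ram 4.88547619047619
block 24.63671875
t 32.73 p [0.4772 0.194  0.2504] phi 1.407 axis [-0.001 -0.001 -1.   ] w 0.801 F [ 0.1 -0.4  0.8] j6 0.39 | delta cm [  5.06   4.44 -20.4 ] turn 0.0
```

```bash
python3 - <<'E'
from h import *
def blob(d):
    h=cv2.cvtColor(d["image"],cv2.COLOR_RGB2HSV)[255:305,430:475]; m=((h[...,1]>80)&(h[...,2]>140)).astype(np.uint8)
    n,l,st,c=cv2.connectedComponentsWithStats(m); i=1+np.argmax(st[1:,4]); return st[i],c[i]
print(blob(np.load("scene.npy",allow_pickle=True).item()),blob(np.load("s22.npy",allow_pickle=True).item()))
a=np.load("s22.npy",allow_pickle=True).item()["image"]; b=get_image("scene")["image"]
print(cv2.absdiff(a,b)[120:245,170:320].mean())
print(job.finish_job(), bot.state()["t"])
E
```

```text
(array([ 10,   6,  25,  32, 472], dtype=int32), array([22.18432203, 21.22245763])) (array([ 10,   5,  26,  33, 500], dtype=int32), array([22.256, 21.342]))
0.9052444444444444
the job is handed in; nothing more can be done
the job is handed in; nothing more can be done
```

I set out the whole display and handed the job in at about 33 s of the 136 s; no verdict was reported. The slate stands in both post slots. The tall jar is on the left back round, the short jar on the left front round, and the cream cheese on the right front round with the tin on top.

**Slate:** it was pressed home with 26 N and moved no further, and the tool stopped at 0.0598 m against 0.060 m expected. No picture measured the slate's final height itself.

**Positions:** the last top and scene pictures put the jars within 5 mm of their round centres. The tin is within 4 mm of its round's centre and about 3 mm from the cheese centre measured earlier by the wrist camera.

**Ramekin and block:** the ramekin looks unmoved in the pictures. The block shows no shift in the scene view. Its patch in the top view did change, which I put down to the arm and its shadow without looking at it.

**Disagreements:**
- The two views differ by up to 5 mm for the jars.
- Both views place the slate 2 to 3.5 mm left of the middle, more than the slot's 2 mm of play allows. I take that as calibration bias, because the wrist view showed it centred.

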